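# Press up the layers of a small hat block

### The job

Clamp up the beech layers for a small hat block in the green swing-arm press: swing its arm well clear to the side, take the aluminium pressing plate off the bed, and pile all the beech boards that are there squarely on the cork inlay, each lying lengthwise over the inlay and flush with it. Lay the plate squarely on top of the pile, swing the arm back over it right up to its stop, and push the ram down firmly until its foot presses on the plate, and leave it like that without disturbing the other things on the table.

Things in the scene. Friction and masses are not known exactly. Their poses are not given: they have to be found in the camera images.
- bed (a point): centre of the flat steel bed of the green press, on its upper face, 30 mm above the table, at the centre of a flush cork inlay of 86 x 46 mm that the boards lie on; the bed is 116 mm along its x by 126 mm along its y; x points from the bed to the press's column (the column's axis stands 150 mm from this point) and along the length of the inlay, z up. The whole press is fixed to the table
- column_axis (a point): a point on the upright axis of the press's column, about which the arm swings, 150 mm above the table; the column and the arm's hub are up to 58 mm wide and 188 mm high.
- swing_arm (a joint): angle of the press's arm about its column, rad: 0 = over the bed, against its stop, with the ram right above the centre of the bed; it grows as the arm swings clockwise seen from above, towards the bed's +y side; 1.6 = end stop, where it stands well clear. The arm turns with slight friction (about 0.25 N m) and stays where it is left. The beam is 26 mm wide, its underside 129 mm and its upper face 167 mm above the table
- swing_handle (a point): middle of the turned wooden grip that stands upright on the outer end of the arm, 23 mm thick, 72 mm high (172 to 244 mm above the table), 210 mm from the column's axis and 60 mm further out than the ram; this point lies 215 mm above the table
- ram (a joint): how far the ram is pushed down in the arm's bush, m: 0 = fully up (foot 118 mm above the table), 0.06 = fully down; it slides with about 7 N of friction and stays where it is left; pressing its foot firmly home takes a push of about 15 to 25 N on the knob
- ram_knob (a point): top of the black palm knob on the ram's upper end, 35 mm wide and 35 mm high, 261 mm above the table when the ram is up; it is 143 mm above the ram's foot and moves with the ram
- ram_foot (a point): centre of the flat underside of the ram's round steel foot, 40 mm across, 150 mm from the column's axis
- plate_c (a point): aluminium pressing plate 84 x 44 x 10 mm, about 100 g, loose, lying on the bed under the arm at the start (it can be laid aside on the bare table some 150 mm to the bed's +y side, between bed and felt mat); the point is its centre, half-way up; x along its 84 mm length, y across its 44 mm width, z up at the start (either face may lie up)
- layer_1_c (a point): beech wood board 84 x 44 x 12 mm, 40 g, loose, flat in a row on a 2 mm thick grey felt mat at the start, with thin pencilled centre lines on its top; the point is its centre, half-way up; x along its 84 mm length, y across its 44 mm width, z up at the start (either face may lie up in the pile). Two to four of these boards are there in a run, the others are absent
- layer_2_c (a point): beech wood board 84 x 44 x 12 mm, 40 g, loose, flat in a row on a 2 mm thick grey felt mat at the start, with thin pencilled centre lines on its top; the point is its centre, half-way up; x along its 84 mm length, y across its 44 mm width, z up at the start (either face may lie up in the pile). Two to four of these boards are there in a run, the others are absent
- layer_3_c (a point): beech wood board 84 x 44 x 12 mm, 40 g, loose, flat in a row on a 2 mm thick grey felt mat at the start, with thin pencilled centre lines on its top; the point is its centre, half-way up; x along its 84 mm length, y across its 44 mm width, z up at the start (either face may lie up in the pile). Two to four of these boards are there in a run, the others are absent
- layer_4_c (a point): beech wood board 84 x 44 x 12 mm, 40 g, loose, flat in a row on a 2 mm thick grey felt mat at the start, with thin pencilled centre lines on its top; the point is its centre, half-way up; x along its 84 mm length, y across its 44 mm width, z up at the start (either face may lie up in the pile). Two to four of these boards are there in a run, the others are absent
- plate: the pressing plate again, origin at the centre of its underside
- layer_1: the same board, origin at the centre of its underside
- layer_2: the same board, origin at the centre of its underside
- layer_3: the same board, origin at the centre of its underside
- layer_4: the same board, origin at the centre of its underside
- foot: the ram's steel foot, origin at the centre of its underside
- jar: bystander: clear jar with orange lid, 64 mm wide, 72 mm high, origin at its underside
- tub: bystander: clear tub of offcuts, 108 x 143 x 74 mm, origin at its underside
- spool: bystander: cream thread spool, 33 mm wide, 58 mm high, origin at its underside
- wax: bystander: cake of brown beeswax, 33 x 46 x 17 mm, origin at its underside
- rubber: bystander: yellow eraser, 16 x 28 x 8 mm, origin at its underside
- cap: bystander: white thimble, 20 mm wide, 24 mm high, origin at its underside

How it is judged:
On the way, in this order (a step that is already met when the one before it is completed fails the run):
1. the press's arm is swung well clear of the bed (more than 1.15 rad) (value of joint swing_arm above 1.15 rad), for 0.2 s.
2. all boards are piled squarely on the cork inlay with the plate squarely on top (x of layer_1_c in the frame of bed between -0.007 and 0.007 m and y of layer_1_c in the frame of bed between -0.007 and 0.007 m and angle between the x axis of each of layer_1_c, layer_2_c, layer_3_c, layer_4_c and the x axis of bed, either way round below 0.12 rad and angle between the z axis of each of layer_1_c, layer_2_c, layer_3_c, layer_4_c, plate_c and the z axis of bed, either way round below 0.06 rad and ((angle between plate_c's own z axis and vertical below 1.5 rad and z of layer_1_c in the frame of plate_c below -0.008 m) or (not (angle between plate_c's own z axis and vertical below 1.5 rad) and z of layer_1_c in the frame of plate_c above 0.008 m)) and x of layer_2_c in the frame of bed between -0.007 and 0.007 m and y of layer_2_c in the frame of bed between -0.007 and 0.007 m and ((angle between plate_c's own z axis and vertical below 1.5 rad and z of layer_2_c in the frame of plate_c below -0.008 m) or (not (angle between plate_c's own z axis and vertical below 1.5 rad) and z of layer_2_c in the frame of plate_c above 0.008 m)) and x of layer_3_c in the frame of bed between -0.007 and 0.007 m and y of layer_3_c in the frame of bed between -0.007 and 0.007 m and ((angle between plate_c's own z axis and vertical below 1.5 rad and z of layer_3_c in the frame of plate_c below -0.008 m) or (not (angle between plate_c's own z axis and vertical below 1.5 rad) and z of layer_3_c in the frame of plate_c above 0.008 m)) and x of layer_4_c in the frame of bed between -0.007 and 0.007 m and y of layer_4_c in the frame of bed between -0.007 and 0.007 m and ((angle between plate_c's own z axis and vertical below 1.5 rad and z of layer_4_c in the frame of plate_c below -0.008 m) or (not (angle between plate_c's own z axis and vertical below 1.5 rad) and z of layer_4_c in the frame of plate_c above 0.008 m)) and x of plate_c in the frame of bed between -0.008 and 0.008 m and y of plate_c in the frame of bed between -0.008 and 0.008 m and angle between the x axis of plate_c and the x axis of bed, either way round below 0.14 rad), for 0.2 s.
3. the arm is back over the pile at its stop (value of joint swing_arm below 0.06 rad), for 0.2 s.
4. the ram is pressed firmly on the plate (4 N or more) (contact force between foot and plate above 4 N), for 0.2 s.
At the end, for the whole second after the job is handed in: Every board lies flat within 7 mm and 0.12 rad of the cork inlay's centre and direction, the plate on top of them all within 8 mm and 0.14 rad, the arm within 0.06 rad of its stop over it, the ram's foot on the plate (within 3 mm), all at rest (all of step 2 and value of joint swing_arm below 0.06 rad and ((angle between plate_c's own z axis and vertical below 1.5 rad and z of ram_foot in the frame of plate_c below 0.008 m) or (not (angle between plate_c's own z axis and vertical below 1.5 rad) and z of ram_foot in the frame of plate_c above -0.008 m)) and linear speed of each of layer_1, layer_2, layer_3, layer_4, plate below 0.01 m/s); the robot touches nothing.
It fails at once if a bystander (jar, tub, spool, beeswax, eraser, thimble) is pushed 3 cm or more aside (distance of any of jar, tub, spool, wax, rubber, cap from where it was at the start of the episode above 0.03 m).
It fails at once if the jar, spool or thimble is knocked over (angle between any of jar, spool, cap's own z axis and vertical above 0.6 rad).
It fails at once if the pile is crushed (more than 60 N) (contact force between foot and plate above 60 N).
Of layer_1, layer_2, layer_3, layer_4 only 2 to 4 are there at a start; the rules pass over those that are not, and their reading is None.
At some moment in a run one of layer_1, layer_2, layer_3, layer_4 may be knocked a few centimetres aside while the robot is not near it.
Once in a run the grip may slacken for a moment while it holds something.
It also fails if it takes over 210 s, if anything falls off the work surface, if the arm or the gripper's body presses on something with over 40 N, if the wrist force passes 120 N, or if a joint passes its speed limit or range.

### The arm

A 6-joint arm with a two-finger parallel gripper is mounted at the origin on a cart in front of the work surface, level with it; the furniture and walls round the work are solid. World frame = base frame: x ahead of the robot, y to its left, z up, the work surface at z = 0. Lengths are in m, angles in rad, forces in N, time in s.
With the tool pointing down it reaches from about 0.3 to 1 m from the base axis. Payload 5.1 kg.
Tool frame: the origin (TCP) lies on the front face of the gripper's body, between the roots of the fingers; the fingertips stand 78 mm ahead of it and the grasp point (between the pads) lies 59 mm ahead of it (manip.pinch_z is the z of the grasp point in the tool frame, in m); z points along the fingers, y is the direction in which the jaws open and shut (so a half turn about z gives the same grasp; the last joint's range is limited). The gripper opens to 95 mm and grips with 3 to 60 N. Pads are 20 mm wide; open, the fingers measure 119 mm over their backs; the gripper's body (75 mm by 180 mm) begins 59 mm behind the grasp point.
Start: joints at [1.054, 0.124, 1.65, -0, 1.367, -0.083], TCP at [0.273, 0.59, 0.292] pointing down, gripper open.
Joint ranges: [-2.61, 2.61], [-1.02, 2.33], [0.03, 2.71], [-1.35, 4.49], [0.32, 2.68], [-2.91, 2.91]. Speed limits (rad/s): [2.57, 2.57, 3.14, 3.14, 3.14, 3.14].

### API

Orientations are given as [roll, pitch, yaw] about the fixed x, y, z axes, in that order (R = Rz(yaw) Ry(pitch) Rx(roll)).
In Python, from plant import manip, camera gives the robot as it stands.
- The arm moves only by the shell command python3 -m pendant 'ROWS' [FORCE]. ROWS is JSON, a list of rows, each an object with "fingers": the opening in per cent of the stroke, from 0 (shut) to 100 (fully open); "linear": the shift along the world's x, y, z in mm, a list of three; "yaw": the turn about the world's z in degrees. In form: [{"fingers": fingers, "linear": [tx, ty, tz], "yaw": yaw}, ...]. A call has 1 to 5 rows; each row is the pose to reach, as a shift and turn from the pose commanded when the call began; what a row does not reach only later rows make up. A row lasts 1/8 s, in which the tool goes at most 62.5 mm and 10.7 degrees, less where a joint would pass 70% of its speed; a pose out of reach is approached as far as the arm can. A call with a gripper value outside its range is refused whole. The fingers move at their own pace and stop on an object; FORCE is the grip in N (left out, the last holds). Time passes only in rows, so rows that repeat a pose let the fingers close. It gives the time, the measured TCP pose, the force and the opening at its end, in the units of the state.
- manip.observe(): the state, without advancing time (a new reading comes with each control period).
- camera(name): name is "side" or "top"; returns a dict with "image" (480x640x3 uint8, red, green, blue), "range_z" (480x640 float32, m along the optical axis (not along the pixel's ray), 0 where there is no reading), "fx", "fy", "cx", "cy" (pixels), "k1" (the pictures are not rectified: a ray, as slopes to the right and down, at radius r is drawn at 1 + k1 r^2 times it, then the intrinsics apply), "R" (3x3) and "t" (3): a world point X has camera coordinates R X + t. Camera axes: x right, y down, z forward; pixel columns grow to the right and rows downward; lengths in m; the calibration is good to about 2 mm. A picture is of the moment at which its call begins.
- manip.sign_off(): hands the job in, once; it reports no verdict.
The state is a dict: "clock": time; "joint_positions": joint angles; "qvel": joint speeds; "effort": joint torques, N m; "ee_pos": TCP position; "eef_rot": TCP orientation; "force": force on the tool from outside, world axes, zero at the start; "moment": the same for the moment, N m; "finger_gap": finger opening in m.
Only numpy, scipy, OpenCV 4.12 (cv2) and the standard library are available. Lean on these libraries where they do the work, as an engineer would, in place of code of your own. Each camera call takes 0.05 s, during which the arm holds its last target.

## Working session

There is one attempt and no reset: what is moved stays moved. The work goes in short steps, Python scripts to look and compute and a shell command to move; the robot and the scene stay as the last step left them, time stands still between calls to the robot, and variables do not carry over. Pictures are saved under pics/ and viewed, and the job is handed in when it is done.

```bash
mkdir -p pics; ls; python3 - <<'E'
from plant import manip,camera
import cv2,numpy as np
print(manip.observe())
for n in("side","top"):
    c=camera(n); cv2.imwrite(f"pics/{n}0.png",c["image"][...,::-1]); np.savez(f"{n}0.npz",**c)
    print(n,{k:v for k,v in c.items() if k not in("image","range_z")})
E
```

```text
pics
{'clock': 0.0, 'joint_positions': array([ 1.05439834e+00,  1.24496599e-01,  1.65167296e+00, -4.10863646e-05,
        1.36747215e+00, -8.26193208e-02]), 'qvel': array([ 0.00090711, -0.00187755,  0.00058773, -0.00164071,  0.00164329,
       -0.00014289]), 'effort': array([-2.07317453e-04, -4.17612612e+01, -3.59933531e+01,  7.74089643e-02,
        4.90711012e-02, -1.68516008e-04]), 'ee_pos': array([0.27300484, 0.58936036, 0.290993  ]), 'eef_rot': array([-3.13954727e+00, -1.29013099e-04,  2.70782219e+00]), 'force': array([ 0.41637517, -0.14156955, -0.42559787]), 'moment': array([0.0186611 , 0.02317271, 0.00289684]), 'finger_gap': 0.09518988119499262}
side {'fx': 504.8589294772134, 'fy': 504.8589294772134, 'cx': 321.65815858655316, 'cy': 237.67342568250407, 'k1': -0.11446978148805072, 'R': array([[ 0.88166   , -0.47172435,  0.01232023],
       [-0.22304287, -0.43959433, -0.87006247],
       [ 0.41584555,  0.76435134, -0.49278749]]), 't': array([-0.49813803,  0.29065475,  0.72220179])}
top {'fx': 511.31364259604084, 'fy': 511.31364259604084, 'cx': 313.6707745926442, 'cy': 244.4035677681797, 'k1': -0.1299099012101589, 'R': array([[-0.02027309, -0.99977664, -0.00597261],
       [-0.9906401 ,  0.02089366, -0.13489127],
       [ 0.13498593,  0.00318204, -0.99084241]]), 't': array([0.05280404, 0.59129349, 1.13949126])}
```

View pics/side0.png

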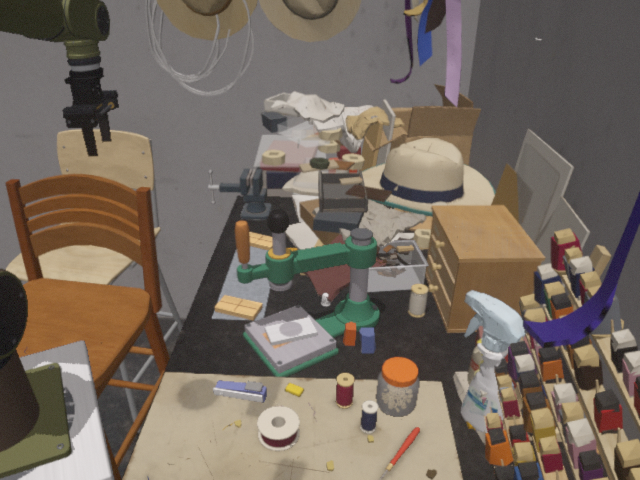

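View pics/top0.png

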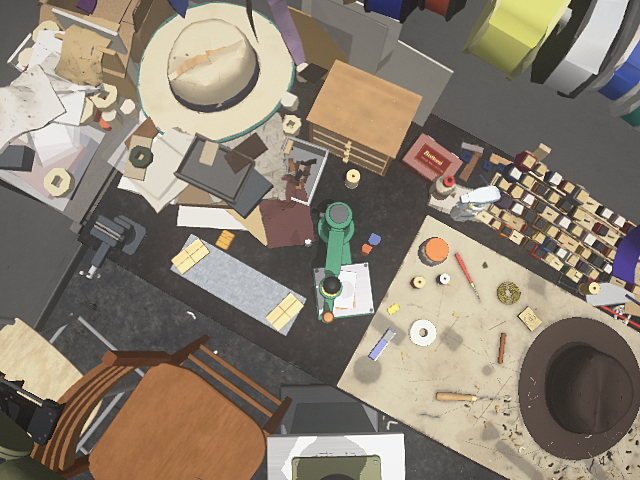

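```bash
cat > h.py <<'E'
import numpy as np,cv2
from plant import manip,camera
def K(c): return np.array([[c["fx"],0,c["cx"]],[0,c["fy"],c["cy"]],[0,0,1.]])
def rays(c,uv):
    p=cv2.undistortPoints(np.asarray(uv,float).reshape(-1,1,2),K(c),np.array([float(c["k1"]),0,0,0])).reshape(-1,2)
    d=np.c_[p,np.ones(len(p))]@c["R"]; o=-c["R"].T@c["t"]; return o,d
def onz(c,uv,z):
    o,d=rays(c,uv); return o+d*((z-o[2])/d[:,2])[:,None]
def cloud(c):
    v,u=np.mgrid[0:480,0:640]; o,d=rays(c,np.c_[u.ravel(),v.ravel()])
    return (o+d*c["range_z"].reshape(-1,1)).reshape(480,640,3)
def proj(c,X):
    r,_=cv2.Rodrigues(c["R"]); return cv2.projectPoints(np.asarray(X,float).reshape(-1,1,3),r,np.asarray(c["t"],float),K(c),np.array([float(c["k1"]),0,0,0]))[0].reshape(-1,2)
def load(f): 
    z=np.load(f); return {k:z[k] for k in z.files}
def shot(n,tag):
    c=camera(n); cv2.imwrite(f"pics/{tag}.png",c["image"][...,::-1]); np.savez(f"{tag}.npz",**c); return c
def crop(c,box,s,tag):
    x0,y0,x1,y1=box; im=c["image"][y0:y1,x0:x1,::-1]; cv2.imwrite(f"pics/{tag}.png",cv2.resize(im,None,fx=s,fy=s,interpolation=cv2.INTER_CUBIC))
E
python3 - <<'E'
from h import *
c=load("top0.npz");s=load("side0.npz")
crop(c,(160,160,400,340),3.3,"tc"); crop(s,(200,180,440,380),3.2 if 0 else 3,"sc")
P=cloud(c)
for n,(u,v) in dict(b1=(189,253),b2=(285,310),mat=(237,283),table=(330,370),bed=(360,290),plate=(345,285),col=(339,213),knob=(331,287),handle=(327,317),spool=(353,177)).items(): print(n,P[v,u].round(3))
E
```

```text
b1 [0.582 0.338 0.012]
b2 [0.443 0.111 0.012]
mat [0.509 0.224 0.002]
table [ 0.302  0.009 -0.001]
bed [ 0.485 -0.064  0.031]
plate [ 0.497 -0.029  0.039]
col [ 0.636 -0.013  0.187]
knob [0.482 0.009 0.256]
handle [0.427 0.018 0.242]
spool [ 0.746 -0.054  0.056]
```

View pics/tc.png

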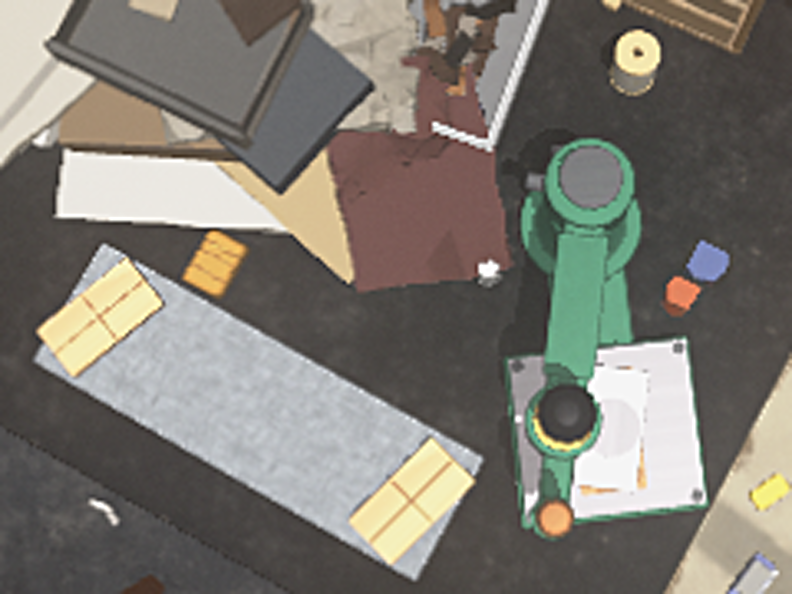

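View pics/sc.png

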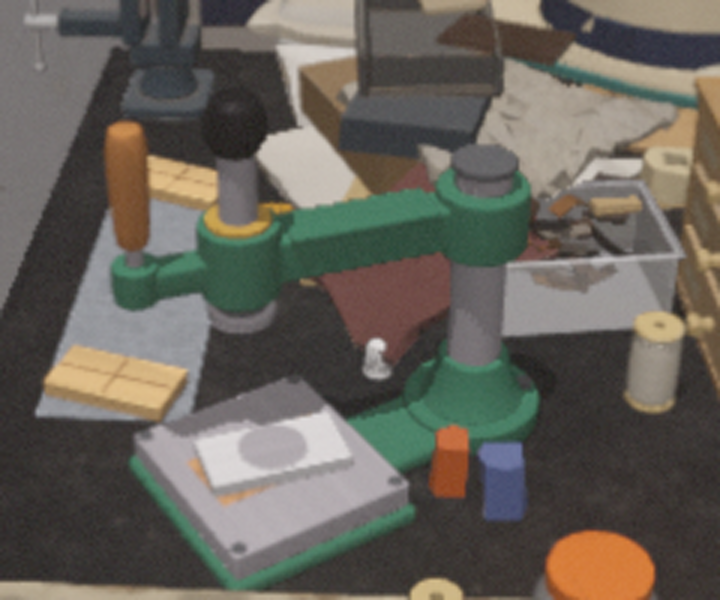

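```bash
python3 - <<'E'
from h import *
c=load("top0.npz");s=load("side0.npz")
t=lambda L:[(160+x/3.3,160+y/3.3) for x,y in L]
print("bed top", onz(c,t([(507,357),(687,338),(706,497),(522,515)]),.03).round(4))
ss=lambda L:[(200+x/3,180+y/3) for x,y in L]
print("bed side", onz(s,ss([(137,452),(297,382),(409,495),(240,563)]),.03).round(4))
print("plate side", onz(s,ss([(193,436),(323,410),(353,457),(210,489)]),.04).round(4))
for nm,cc in(("top",c),("side",s)):
    P=cloud(cc); 
    def fit(m,n):
        pts=P[m]; 
        if len(pts)<10: print(nm,n,len(pts));return
        r=cv2.minAreaRect(pts[:,:2].astype(np.float32)); print(nm,n,len(pts),np.round(r[0],4),np.round(r[1],4),round(r[2],1),pts[:,2].mean().round(4))
    x,y,z=P[...,0],P[...,1],P[...,2]
    box=(x>.4)&(x<.57)&(y>-.13)&(y<.06)
    fit(box&(z>.036)&(z<.045),"plate"); fit(box&(z>.025)&(z<.045),"bed")
    hsv=cv2.cvtColor(cc["image"],cv2.COLOR_RGB2HSV); H,S,V=cv2.split(hsv)
    b=(z>.008)&(z<.02)&(S>60)&(V>120)&(H>10)&(H<35)
    fit(b&(x<.5)&(x>.38)&(y>.05)&(y<.17),"b2"); fit(b&(x>.52)&(x<.64)&(y>.28)&(y<.4),"b1")
    fit((abs(z-.187)<.006)&(x>.58)&(x<.7)&(abs(y)<.08),"coltop")
    fit((z>.236)&(z<.262)&(V<60)&(x>.43)&(x<.52)&(abs(y)<.06),"knob")
    fit((z>.20)&(z<.26)&(H<15)&(S>100)&(x<.47)&(x>.38)&(abs(y)<.06),"handle")
E
```

```text
bed top [[ 0.5381  0.0418  0.03  ]
 [ 0.5488 -0.0849  0.03  ]
 [ 0.4375 -0.0946  0.03  ]
 [ 0.4279  0.0336  0.03  ]]
bed side [[ 0.4185  0.0134  0.03  ]
 [ 0.5328  0.0316  0.03  ]
 [ 0.5434 -0.0931  0.03  ]
 [ 0.4349 -0.0989  0.03  ]]
plate side [[ 0.4496  0.0006  0.04  ]
 [ 0.5291 -0.0123  0.04  ]
 [ 0.5249 -0.0592  0.04  ]
 [ 0.4401 -0.047   0.04  ]]
top plate 571 [ 0.4931 -0.0531] [0.0998 0.154 ] 48.2 0.0398
top bed 1926 [ 0.4962 -0.0259] [0.1367 0.1285] 5.2 0.0328
top b2 541 [0.4399 0.1118] [0.0431 0.0824] 44.0 0.0136
top b1 611 [0.5753 0.3351] [0.045  0.0837] 38.4 0.014
top coltop 289 [ 0.6347 -0.0119] [0.038  0.0379] 44.9 0.1877
top knob 9
top handle 64 [0.4267 0.0157] [0.0191 0.0188] 88.9 0.2418
side plate 866 [ 0.5105 -0.0372] [0.0577 0.1415] 71.6 0.0398
side bed 3193 [ 0.4957 -0.0267] [0.1373 0.1329] 5.4 0.0327
side b2 672 [0.4379 0.1116] [0.0463 0.0856] 44.3 0.0135
side b1 281 [0.5746 0.3343] [0.0485 0.083 ] 38.8 0.014
side coltop 244 [ 0.6326 -0.0134] [0.0396 0.0366] 10.2 0.1877
side knob 287 [0.484 0.004] [0.0292 0.0297] 19.2 0.2465
side handle 354 [0.4248 0.0137] [0.0214 0.0215] 29.1 0.2243
```

```bash
python3 -m pendant '[{"fingers":50,"linear":[30,-60,50],"yaw":4},{"fingers":50,"linear":[50,-120,60],"yaw":8},{"fingers":50,"linear":[70,-180,60],"yaw":12},{"fingers":50,"linear":[90,-240,60],"yaw":17},{"fingers":50,"linear":[110,-290,60],"yaw":17}]'; python3 -m pendant '[{"fingers":50,"linear":[15,-60,0],"yaw":0},{"fingers":50,"linear":[25,-120,0],"yaw":0},{"fingers":50,"linear":[35,-180,0],"yaw":0},{"fingers":50,"linear":[43,-240,0],"yaw":0},{"fingers":50,"linear":[43,-285,0],"yaw":0}]'; python3 - <<'E'
from h import *
shot("top","top1");shot("side","side1")
c=load("side1.npz");crop(c,(180,100,440,300),3,"sc1"); print(manip.observe()["ee_pos"],manip.observe()["eef_rot"])
E
```

```text
clock: 0.72
ee_pos: [0.3787, 0.3099, 0.352]
eef_rot: [-3.142, 0.0, 3.006]
force: [0.7, 0.4, -0.9]
finger_gap: 0.0511
clock: 1.35
ee_pos: [0.4214, 0.0246, 0.3518]
eef_rot: [-3.141, -0.0, 3.003]
force: [0.8, 0.4, -0.5]
finger_gap: 0.047
[0.42138888 0.02362765 0.35174526] [-3.14049607e+00 -4.57677423e-04  2.99827269e+00]
```

View pics/sc1.png

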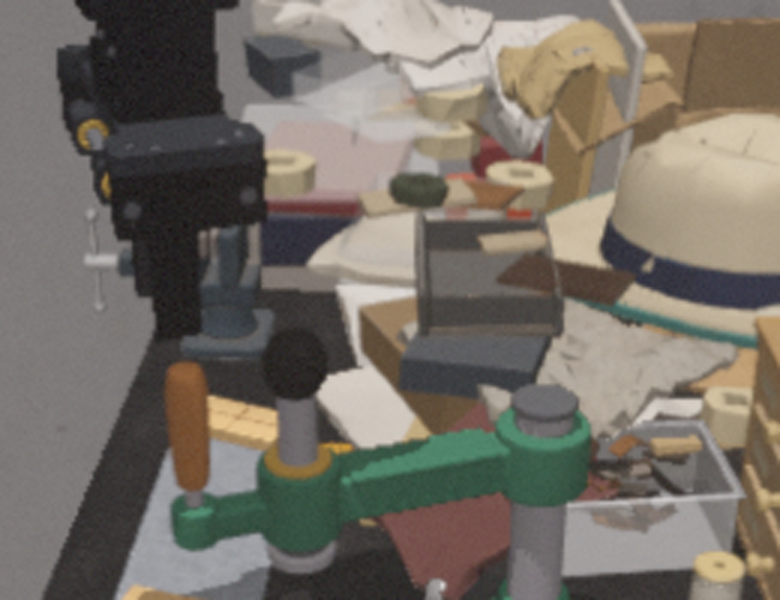

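```bash
python3 -m pendant '[{"fingers":50,"linear":[0,0,0],"yaw":0},{"fingers":50,"linear":[0,0,-30],"yaw":0},{"fingers":50,"linear":[0,0,-55],"yaw":0},{"fingers":50,"linear":[0,0,-72],"yaw":0},{"fingers":50,"linear":[0,0,-72],"yaw":0}]'; python3 - <<'E'
from h import *
shot("top","top2");c=shot("side","side2")
crop(c,(180,100,440,300),3,"sc2"); print(manip.observe()["ee_pos"],manip.observe()["force"])
E
```

```text
clock: 2.08
ee_pos: [0.421, 0.0277, 0.2787]
eef_rot: [-3.141, -0.003, 3.006]
force: [1.0, 0.1, -0.0]
finger_gap: 0.0471
[0.42195282 0.02731655 0.28094057] [ 0.2416041   0.65143584 -0.40363249]
```

View pics/sc2.png

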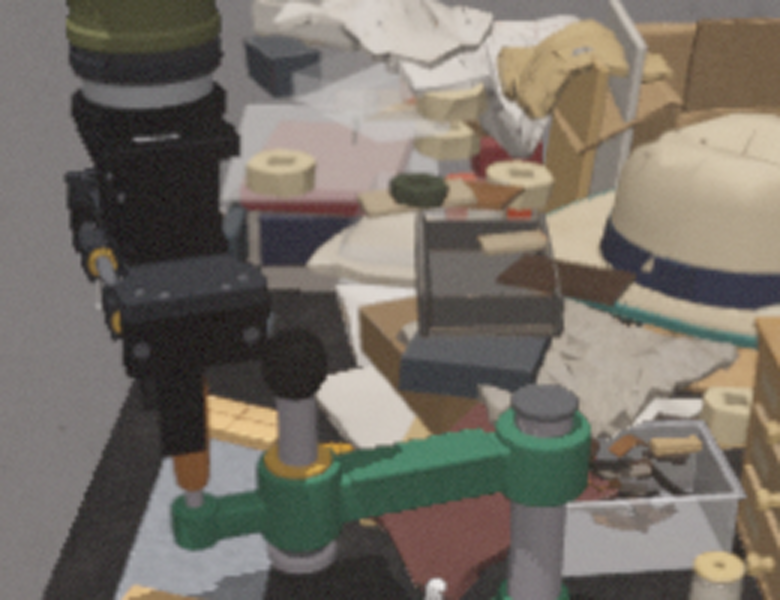

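```bash
python3 -m pendant '[{"fingers":50,"linear":[7,26,0],"yaw":-7},{"fingers":50,"linear":[18,52,0],"yaw":-14.5},{"fingers":50,"linear":[31,76,0],"yaw":-22},{"fingers":50,"linear":[48,99,0],"yaw":-29.5},{"fingers":50,"linear":[65,117,0],"yaw":-36.5}]'; python3 -m pendant '[{"fingers":50,"linear":[22,18,0],"yaw":-7},{"fingers":50,"linear":[46,33,0],"yaw":-15},{"fingers":50,"linear":[69,43,0],"yaw":-22},{"fingers":50,"linear":[94,51,0],"yaw":-28.5},{"fingers":50,"linear":[123,57,0],"yaw":-36}]'; python3 - <<'E'
from h import *
c=shot("top","top3");s=shot("side","side3")
crop(c,(160,160,400,340),3.3,"tc3"); print(manip.observe()["ee_pos"],manip.observe()["force"])
E
```

```text
clock: 2.8
ee_pos: [0.4875, 0.1447, 0.2816]
eef_rot: [3.141, 0.001, 2.364]
force: [0.6, -2.4, 0.2]
finger_gap: 0.0476
clock: 3.42
ee_pos: [0.6105, 0.2015, 0.2814]
eef_rot: [3.141, 0.0, 1.736]
force: [-2.0, -2.6, 0.5]
finger_gap: 0.0477
[0.61181428 0.20134479 0.28122275] [ 0.25572512  0.4351238  -0.02831378]
```

View pics/side3.png

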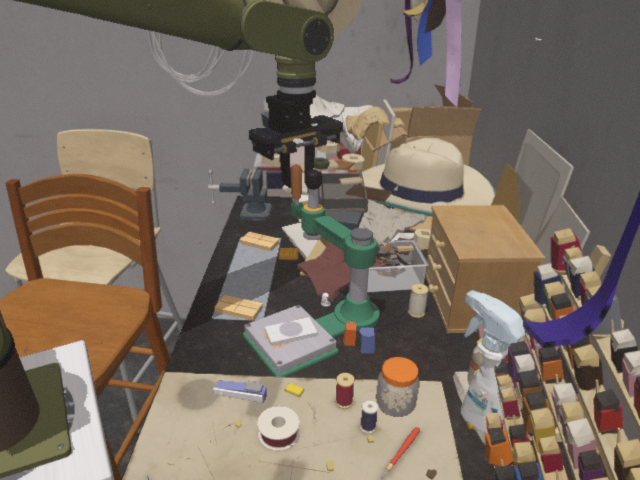

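View pics/tc3.png

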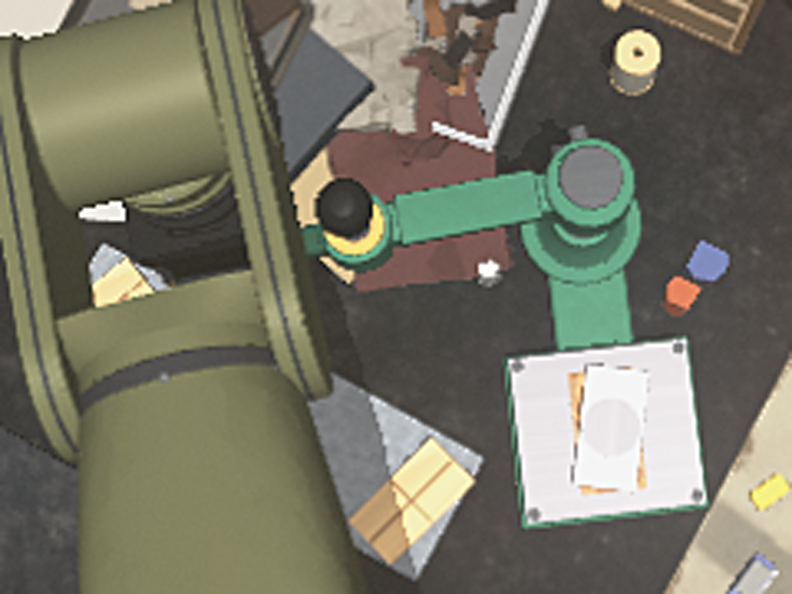

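```bash
python3 -m pendant '[{"fingers":50,"linear":[0,0,45],"yaw":0},{"fingers":70,"linear":[0,0,75],"yaw":0},{"fingers":90,"linear":[0,0,75],"yaw":0},{"fingers":90,"linear":[-50,-20,75],"yaw":5},{"fingers":90,"linear":[-100,-45,75],"yaw":15}]';cat > m.py <<'E'
from h import *
def edges(c,mask,z,tag=""):
    m=cv2.morphologyEx(mask.astype(np.uint8),cv2.MORPH_OPEN,np.ones((3,3)))
    cs,_=cv2.findContours(m,cv2.RETR_EXTERNAL,cv2.CHAIN_APPROX_NONE)
    k=max(cs,key=cv2.contourArea); k=k.reshape(-1,2)
    p=onz(c,k,z)[:,:2].astype(np.float32); r=cv2.minAreaRect(p); 
    mm=cv2.drawContours(np.zeros((480,640),np.uint8),[k.reshape(-1,1,2)],-1,1,-1); v,u=np.nonzero(mm); q=onz(c,np.c_[u,v],z)[:,:2]; cen=q.mean(0); w,V=np.linalg.eigh(np.cov(q.T)); a=np.degrees(np.arctan2(V[1,1],V[0,1]))
    print(tag,"rect",np.round(r[0],4),np.round(r[1],4),round(r[2],1),"| mean",cen.round(4),"long ax deg",round(a%180,1),"sizes",np.sqrt(12*w).round(4))
    return r
def scene(c,tag=""):
    P=cloud(c);x,y,z=P[...,0],P[...,1],P[...,2]
    H,S,V=cv2.split(cv2.cvtColor(c["image"],cv2.COLOR_RGB2HSV))
    box=(x>.39)&(x<.58)&(y>-.13)&(y<.07)
    for n,m,zz in [("plate",box&(z>.036)&(z<.045),.04),("bed",box&(z>.026)&(z<.05),.03),("cork",box&(z>.026)&(z<.05)&(S>70)&(H<25),.03),("boards near",(z>.007)&(z<.02)&(S>60)&(V>90)&(H>10)&(H<35)&(x<.5)&(x>.33)&(y>.05)&(y<.25),.014),("board far",(z>.007)&(z<.02)&(S>60)&(V>90)&(H>10)&(H<35)&(x<.68)&(x>.5)&(y>.27)&(y<.42),.014)]:
        if m.sum()>40:
            try: edges(c,m,zz,tag+n)
            except Exception as e: print(tag,n,e)
E
python3 - <<'E'
from m import *
c=shot("top","top4");s=shot("side","side4")
scene(c,"T ");scene(s,"S ")
print(manip.observe()["ee_pos"],manip.observe()["eef_rot"])
E
```

```text
clock: 4.15
ee_pos: [0.5079, 0.1555, 0.3531]
eef_rot: [-3.139, -0.001, 2.008]
force: [0.2, -1.5, 0.7]
finger_gap: 0.0817
T plate rect [ 0.4876 -0.028 ] [0.0437 0.0842] 81.4 | mean [ 0.4869 -0.0279] long ax deg 169.2 sizes [0.0421 0.0824]
T bed rect [ 0.4858 -0.0256] [0.1161 0.126 ] 5.4 | mean [ 0.4859 -0.0257] long ax deg 99.0 sizes [0.1141 0.1245]
T cork rect [ 0.5202 -0.0049] [0.0093 0.0116] 88.8 | mean [ 0.5206 -0.0054] long ax deg 14.6 sizes [0.0104 0.0141]
T boards near rect [0.4454 0.1064] [0.0282 0.0652] 62.4 | mean [0.4488 0.103 ] long ax deg 155.6 sizes [0.0226 0.0628]
S plate rect [ 0.4854 -0.0309] [0.0482 0.0848] 81.6 | mean [ 0.485  -0.0311] long ax deg 172.2 sizes [0.0472 0.0842]
S bed rect [ 0.4837 -0.0286] [0.1158 0.13  ] 5.0 | mean [ 0.4832 -0.0314] long ax deg 93.7 sizes [0.1156 0.1276]
S cork rect [ 0.579  -0.0756] [0.0326 0.0176] 59.7 | mean [ 0.578  -0.0775] long ax deg 59.2 sizes [0.0177 0.0302]
S boards near rect [0.4373 0.1074] [0.0514 0.0864] 43.5 | mean [0.4382 0.1069] long ax deg 133.7 sizes [0.0496 0.0836]
S board far rect [0.5716 0.3312] [0.0545 0.0901] 37.1 | mean [0.5722 0.3304] long ax deg 125.4 sizes [0.0529 0.0888]
[0.50492195 0.15438309 0.35234548] [-3.13652800e+00 -9.02029348e-04  2.00379360e+00]
```

```bash
python3 -m pendant '[{"fingers":80,"linear":[-5,-40,0],"yaw":10},{"fingers":80,"linear":[-10,-85,0],"yaw":20},{"fingers":80,"linear":[-16,-130,0],"yaw":30},{"fingers":80,"linear":[-23,-170,-20],"yaw":40},{"fingers":80,"linear":[-23,-185,-60],"yaw":50}]';python3 -m pendant '[{"fingers":80,"linear":[0,0,-40],"yaw":7},{"fingers":80,"linear":[0,0,-90],"yaw":7},{"fingers":80,"linear":[0,0,-120],"yaw":7},{"fingers":80,"linear":[0,0,-140],"yaw":7},{"fingers":80,"linear":[0,0,-140],"yaw":7}]'; python3 - <<'E'
from h import *
s=shot("side","side5"); c=shot("top","top5")
crop(s,(180,200,440,380),3,"sc5"); o=manip.observe();print(o["ee_pos"],np.degrees(o["eef_rot"]),o["force"])
E
```

```text
clock: 4.88
ee_pos: [0.487, -0.031, 0.2958]
eef_rot: [3.141, 0.004, 2.878]
force: [-0.7, 0.7, 0.0]
finger_gap: 0.076
clock: 5.5
ee_pos: [0.4849, -0.0288, 0.1525]
eef_rot: [3.141, -0.005, 2.996]
force: [0.1, -0.6, 0.4]
finger_gap: 0.0761
[ 0.48671896 -0.02910821  0.15536045] [1.79997188e+02 3.52898010e-03 1.71664283e+02] [0.00849505 0.23028002 0.42393493]
```

View pics/sc5.png

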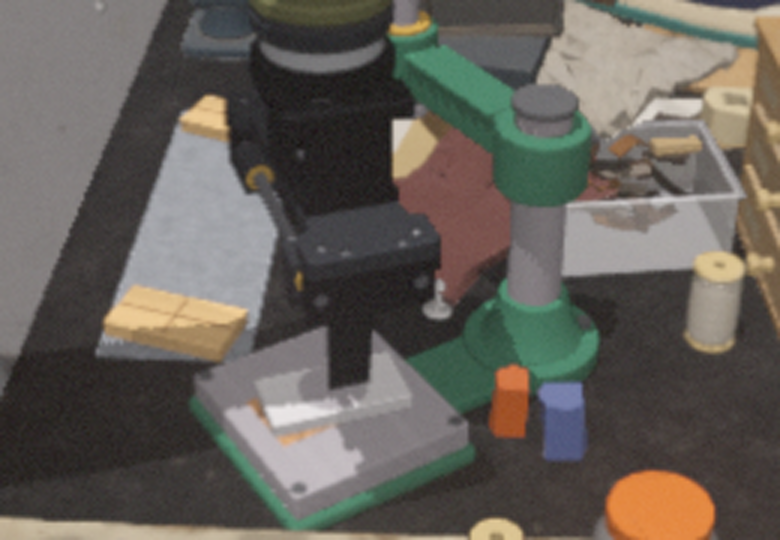

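```bash
python3 -m pendant '[{"fingers":80,"linear":[0,0,-25],"yaw":0},{"fingers":80,"linear":[0,0,-40],"yaw":0},{"fingers":80,"linear":[0,0,-44],"yaw":0},{"fingers":80,"linear":[0,0,-44],"yaw":0},{"fingers":30,"linear":[0,0,-44],"yaw":0}]' 25;python3 -m pendant '[{"fingers":30,"linear":[0,0,0],"yaw":0},{"fingers":30,"linear":[0,0,0],"yaw":0},{"fingers":30,"linear":[0,0,0],"yaw":0},{"fingers":30,"linear":[0,0,5],"yaw":0},{"fingers":30,"linear":[0,0,30],"yaw":0}]'
```

```text
clock: 6.22
ee_pos: [0.4872, -0.0293, 0.112]
eef_rot: [-3.142, 0.002, 2.996]
force: [-0.3, -0.4, 0.9]
finger_gap: 0.0707
clock: 6.85
ee_pos: [0.4851, -0.0289, 0.1397]
eef_rot: [3.142, -0.005, 2.996]
force: [0.2, 1.0, -0.8]
finger_gap: 0.0437
```

```bash
python3 -m pendant '[{"fingers":30,"linear":[0,0,40],"yaw":0},{"fingers":30,"linear":[0,0,60],"yaw":0},{"fingers":30,"linear":[-30,10,60],"yaw":0},{"fingers":30,"linear":[-70,20,60],"yaw":0},{"fingers":30,"linear":[-100,25,60],"yaw":0}]'; python3 - <<'E'
from m import *
c=load("top0.npz");P=cloud(c);x,y,z=P[...,0],P[...,1],P[...,2]
m=(x>.29)&(x<.41)&(y>-.1)&(y<.12); print(z[m].min(),z[m].max(),m.sum())
c=shot("top","top6");s=shot("side","side6");scene(c,"T ");scene(s,"S ")
crop(c,(240,220,420,400),3.3,"tc6")
o=manip.observe();print(o["ee_pos"],np.degrees(o["eef_rot"]),o["finger_gap"])
E
```

```text
clock: 7.48
ee_pos: [0.3851, -0.0038, 0.2009]
eef_rot: [-3.142, -0.001, 2.996]
force: [-0.1, -0.7, -1.8]
finger_gap: 0.0433
-0.008506428290319334 0.03627571395561757 4686
T bed rect [ 0.4858 -0.0256] [0.1161 0.1262] 5.2 | mean [ 0.4867 -0.0257] long ax deg 81.8 sizes [0.1114 0.1243]
T cork rect [ 0.4861 -0.0257] [0.0852 0.0451] 5.4 | mean [ 0.4859 -0.0257] long ax deg 4.3 sizes [0.0442 0.0847]
T boards near rect [0.4405 0.1122] [0.0444 0.0821] 43.9 | mean [0.443  0.1112] long ax deg 125.2 sizes [0.0392 0.0781]
T board far rect [0.5805 0.3407] [0.0345 0.0836] 44.4 | mean [0.5783 0.3417] long ax deg 128.4 sizes [0.028  0.0816]
S plate rect [ 0.5709 -0.0852] [0.0108 0.0105] 59.6 | mean [ 0.5703 -0.0853] long ax deg 109.1 sizes [0.011  0.0127]
S bed rect [ 0.4838 -0.0283] [0.1158 0.1293] 5.1 | mean [ 0.4832 -0.0313] long ax deg 92.8 sizes [0.1156 0.1277]
S cork rect [ 0.4853 -0.0253] [0.0844 0.0451] 5.6 | mean [ 0.4846 -0.0257] long ax deg 5.6 sizes [0.0447 0.0845]
S boards near rect [0.4453 0.099 ] [0.0495 0.0653] 46.1 | mean [0.4463 0.0901] long ax deg 166.9 sizes [0.0361 0.0638]
S board far rect [0.5717 0.3304] [0.0548 0.0912] 38.6 | mean [0.5719 0.33  ] long ax deg 126.4 sizes [0.0531 0.0892]
[ 0.38439152 -0.00366739  0.20043774] [-1.79999169e+02 -5.30938353e-02  1.71668362e+02] 0.043770242386163484
```

View pics/tc6.png

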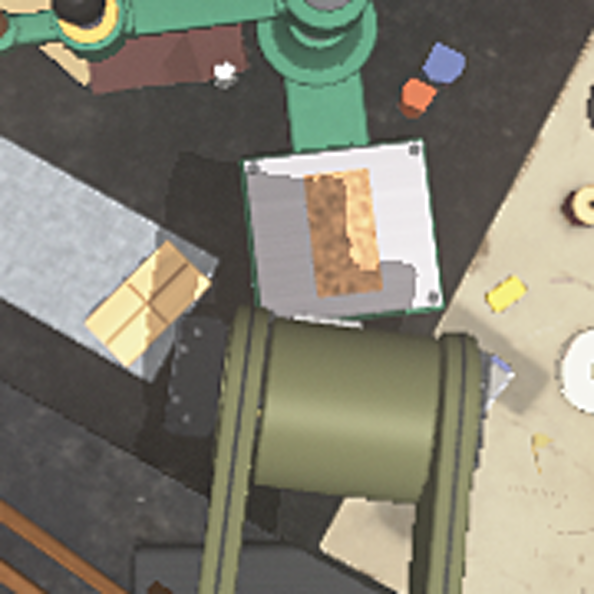

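View pics/side6.png

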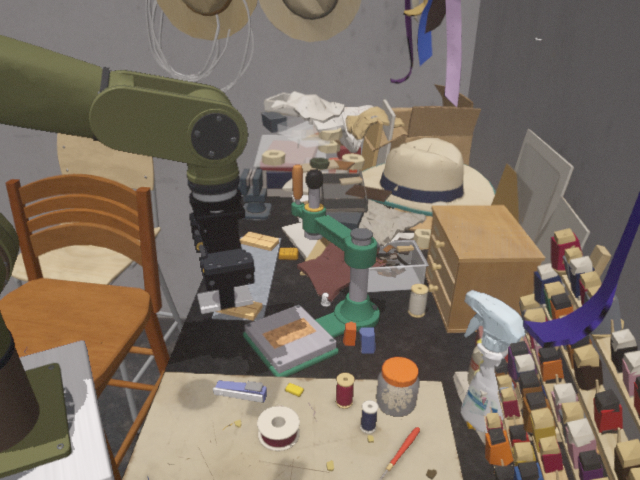

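```bash
python3 - <<'E'
from m import *
c=load("top0.npz");P=cloud(c);z=P[...,2]
for X in np.arange(.26,.46,.02):
    row=[]
    for Y in np.arange(.14,-.12,-.02):
        u,v=proj(c,[X,Y,0])[0]; zz=z[int(round(v)),int(round(u))]; row.append("%5d"%round(zz*1000))
    print("%.2f"%X,*row)
print(onz(c,[(248,340),(160,290),(400,250),(338,385)],0).round(3))
E
```

```text
0.26  -799  -711  -701  -697  -694  -699  -699  -699    13     8    10    16    15
0.28  -812  -800  -803  -797  -805  -811    -3     3    11    13    16    16    11
0.30  -799  -797  -802  -797     0     0     2    -6    -1     9    16     7    14
0.32  -800  -794     6    -3    -1    -5     2    -2    -5    10    14    13     9
0.34  -808    -3     0     0    -1     1     2    -1     2     0    12    11    30
0.36     1     2    -3     4    -1     1    -6    -5     1     1    13     7    17
0.38    -1    -2    -1    -2    -2    -1     0    -4    -1    -1    -4    12    13
0.40     1     0     0     3     0    -7     1    -3    -1     3    -2     4    12
0.42    12    14    -3    -1     1    -1   248     0    -1    -1     0    -1    10
0.44    15  1209    16     9    -5    -1   161   151    28    27    30    29     0
[[ 0.375  0.199  0.   ]
 [ 0.495  0.411  0.   ]
 [ 0.58  -0.165  0.   ]
 [ 0.267 -0.009  0.   ]]
```

```bash
python3 -m pendant '[{"fingers":30,"linear":[-15,12,-40],"yaw":0},{"fingers":30,"linear":[-30,24,-85],"yaw":0},{"fingers":30,"linear":[-30,24,-110],"yaw":0},{"fingers":30,"linear":[-30,24,-118],"yaw":0},{"fingers":30,"linear":[-30,24,-118],"yaw":0}]';python3 -m pendant '[{"fingers":70,"linear":[0,0,-1],"yaw":0},{"fingers":70,"linear":[0,0,-1],"yaw":0},{"fingers":70,"linear":[0,0,30],"yaw":0},{"fingers":70,"linear":[0,0,80],"yaw":0},{"fingers":70,"linear":[10,60,100],"yaw":-10}]'
```

```text
clock: 8.2
ee_pos: [0.3573, 0.0197, 0.0836]
eef_rot: [-3.142, 0.0, 2.996]
force: [0.6, -0.8, -0.6]
finger_gap: 0.0436
clock: 8.82
ee_pos: [0.3678, 0.0662, 0.184]
eef_rot: [3.139, 0.009, 2.843]
force: [1.2, 0.3, -0.9]
finger_gap: 0.0664
```

```bash
python3 -m pendant '[{"fingers":75,"linear":[40,16,0],"yaw":-9},{"fingers":75,"linear":[75,32,-5],"yaw":-18},{"fingers":75,"linear":[75,32,-20],"yaw":-27},{"fingers":75,"linear":[75,32,-30],"yaw":-27.5},{"fingers":75,"linear":[75,32,-30],"yaw":-27.5}]'; python3 - <<'E'
from m import *
c=shot("top","top7");s=shot("side","side7");scene(c,"T ");scene(s,"S ")
crop(s,(180,180,440,360),3,"sc7")
o=manip.observe();print(o["ee_pos"],np.degrees(o["eef_rot"]),o["finger_gap"])
E
```

```text
clock: 9.45
ee_pos: [0.4396, 0.0991, 0.1485]
eef_rot: [-3.14, -0.001, 2.375]
force: [-1.2, 0.3, -0.5]
finger_gap: 0.0713
T bed rect [ 0.4858 -0.0257] [0.1161 0.1263] 5.2 | mean [ 0.4859 -0.026 ] long ax deg 87.4 sizes [0.1153 0.1246]
T cork rect [ 0.4864 -0.0257] [0.0841 0.0447] 5.7 | mean [ 0.4858 -0.0255] long ax deg 7.4 sizes [0.0428 0.083 ]
T board far rect [0.5748 0.3344] [0.0445 0.0837] 37.9 | mean [0.5739 0.3351] long ax deg 125.0 sizes [0.0426 0.0802]
S plate rect [ 0.5724 -0.086 ] [0.0107 0.014 ] 59.6 | mean [ 0.5719 -0.0858] long ax deg 143.5 sizes [0.0108 0.0153]
S bed rect [ 0.4837 -0.0284] [0.1158 0.1294] 5.0 | mean [ 0.4829 -0.0313] long ax deg 93.9 sizes [0.1157 0.1275]
S cork rect [ 0.4854 -0.0254] [0.0842 0.0446] 5.3 | mean [ 0.4848 -0.0257] long ax deg 5.6 sizes [0.0443 0.0844]
S boards near rect [0.437  0.1071] [0.0522 0.0864] 43.6 | mean [0.4371 0.1073] long ax deg 134.5 sizes [0.0504 0.0845]
S board far rect [0.5825 0.3181] [0.0535 0.0556] 42.3 | mean [0.5824 0.3156] long ax deg 174.2 sizes [0.0483 0.0547]
[0.44028667 0.0991158  0.14957318] [1.79971026e+02 2.74659342e-02 1.36044194e+02] 0.07167935700522561
```

View pics/sc7.png

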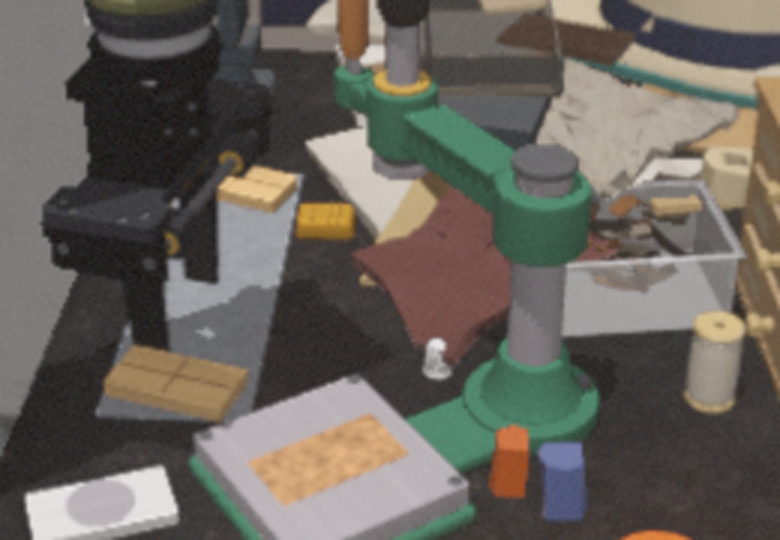

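View pics/top7.png

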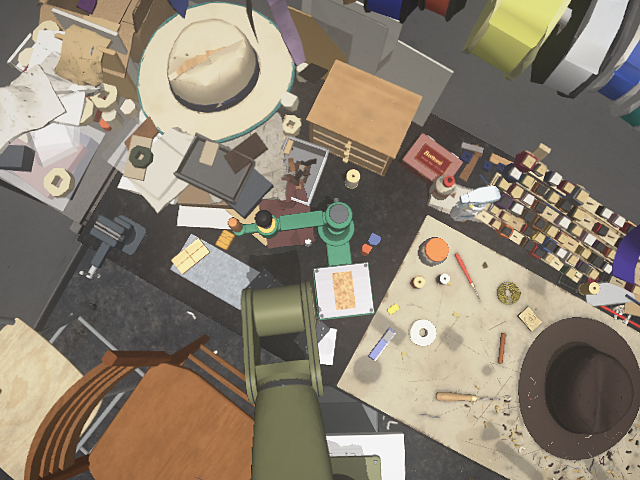

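```bash
python3 -m pendant '[{"fingers":75,"linear":[0,12,0],"yaw":-2},{"fingers":75,"linear":[0,12.5,-30],"yaw":-2},{"fingers":75,"linear":[0,12.5,-60],"yaw":-2},{"fingers":75,"linear":[0,12.5,-66.5],"yaw":-2},{"fingers":75,"linear":[0,12.5,-66.5],"yaw":-2}]' 25;python3 -m pendant '[{"fingers":30,"linear":[0,0,0],"yaw":0},{"fingers":30,"linear":[0,0,0],"yaw":0},{"fingers":30,"linear":[0,0,0],"yaw":0},{"fingers":30,"linear":[0,0,0],"yaw":0},{"fingers":30,"linear":[0,0,10],"yaw":0}]';python3 -c "
from m import *
o=manip.observe();print(o['ee_pos'],np.degrees(o['eef_rot']),o['finger_gap'])"
```

```text
clock: 10.18
ee_pos: [0.4406, 0.1118, 0.0832]
eef_rot: [3.141, 0.0, 2.339]
force: [-0.2, 0.1, 0.0]
finger_gap: 0.0715
clock: 10.8
ee_pos: [0.4396, 0.1117, 0.0922]
eef_rot: [-3.14, -0.001, 2.338]
force: [-0.2, 1.2, 0.3]
finger_gap: 0.0441
[0.43962826 0.11169171 0.09223588] [-1.79905156e+02 -6.93678192e-02  1.33985312e+02] 0.04412358691370829
```

```bash
python3 -m pendant '[{"fingers":30,"linear":[0,0,40],"yaw":0},{"fingers":30,"linear":[10,-25,70],"yaw":10},{"fingers":30,"linear":[22,-65,70],"yaw":20},{"fingers":30,"linear":[34,-100,70],"yaw":30},{"fingers":30,"linear":[46,-137,70],"yaw":40}]';python3 -m pendant '[{"fingers":30,"linear":[0,0,0],"yaw":8},{"fingers":30,"linear":[0,0,-10],"yaw":11.3},{"fingers":30,"linear":[0,0,-20],"yaw":11.3},{"fingers":30,"linear":[0,0,-30],"yaw":11.3},{"fingers":30,"linear":[0,0,-30],"yaw":11.3}]'; python3 - <<'E'
from m import *
c=shot("top","top8");s=shot("side","side8")
crop(s,(180,180,440,380),3,"sc8")
o=manip.observe();print(o["ee_pos"],np.degrees(o["eef_rot"]),o["finger_gap"])
E
```

```text
clock: 11.42
ee_pos: [0.4866, -0.0263, 0.1634]
eef_rot: [3.142, 0.001, 3.043]
force: [0.0, 0.5, 0.0]
finger_gap: 0.0437
clock: 12.05
ee_pos: [0.4855, -0.0249, 0.1314]
eef_rot: [3.141, -0.002, -3.049]
force: [0.0, 0.8, -0.1]
finger_gap: 0.0439
[ 0.48629494 -0.02507272  0.13258528] [ 1.79995208e+02 -1.44641261e-02 -1.74719213e+02] 0.04377955515222664
```

View pics/sc8.png

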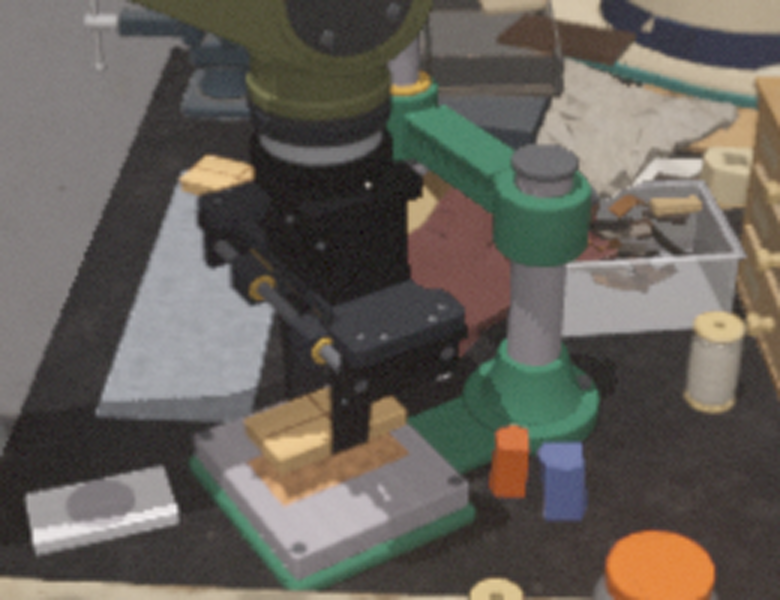

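```bash
python3 -m pendant '[{"fingers":30,"linear":[0,-0.5,-10],"yaw":0},{"fingers":30,"linear":[0,-0.5,-18],"yaw":0},{"fingers":30,"linear":[0,-0.5,-21],"yaw":0},{"fingers":30,"linear":[0,-0.5,-21],"yaw":0},{"fingers":30,"linear":[0,-0.5,-21],"yaw":0}]';python3 -m pendant '[{"fingers":80,"linear":[0,0,0],"yaw":0},{"fingers":80,"linear":[0,0,0],"yaw":0},{"fingers":80,"linear":[0,0,30],"yaw":0},{"fingers":80,"linear":[0,0,80],"yaw":0},{"fingers":80,"linear":[-20,50,110],"yaw":0}]'; python3 -m pendant '[{"fingers":80,"linear":[-10,60,0],"yaw":-10},{"fingers":80,"linear":[-20,120,0],"yaw":-20},{"fingers":80,"linear":[-20,160,0],"yaw":-30},{"fingers":80,"linear":[-20,160,0],"yaw":-40},{"fingers":80,"linear":[-20,160,0],"yaw":-50}]'; python3 - <<'E'
from m import *
c=shot("top","top9");s=shot("side","side9")
crop(c,(160,160,400,400),2.5,"tc9");crop(s,(180,180,440,380),3,"sc9")
for n,c in(("T ",c),("S ",s)):
    P=cloud(c);x,y,z=P[...,0],P[...,1],P[...,2]
    box=(x>.42)&(x<.56)&(y>-.1)&(y<.05)
    edges(c,box&(z>.0375)&(z<.05),.042,n+"pile")
scene(c,"T ");scene(s,"S ")
o=manip.observe();print(o["ee_pos"],np.degrees(o["eef_rot"]),o["finger_gap"])
E
```

```text
clock: 12.78
ee_pos: [0.4863, -0.0257, 0.1115]
eef_rot: [3.142, 0.0, -3.049]
force: [-1.6, 0.1, 0.1]
finger_gap: 0.0438
clock: 13.4
ee_pos: [0.468, 0.0231, 0.225]
eef_rot: [-3.141, 0.005, -3.054]
force: [0.5, 1.3, -0.0]
finger_gap: 0.0759
clock: 14.02
ee_pos: [0.446, 0.1853, 0.2216]
eef_rot: [3.142, 0.0, 2.365]
force: [-1.1, -0.6, 0.3]
finger_gap: 0.0763
T pile rect [ 0.4854 -0.0254] [0.0836 0.044 ] 5.5 | mean [ 0.4847 -0.0254] long ax deg 5.7 sizes [0.043  0.0827]
S pile rect [ 0.4829 -0.029 ] [0.0864 0.0489] 5.7 | mean [ 0.4826 -0.0286] long ax deg 5.9 sizes [0.0471 0.0857]
T plate rect [ 0.4839 -0.0273] [0.0869 0.05  ] 5.7 | mean [ 0.4834 -0.0273] long ax deg 5.9 sizes [0.0489 0.0866]
T bed rect [ 0.4835 -0.0285] [0.1161 0.1297] 5.0 | mean [ 0.483  -0.0316] long ax deg 95.3 sizes [0.1155 0.1278]
T cork rect [ 0.4873 -0.0195] [0.0887 0.0553] 5.4 | mean [ 0.4866 -0.0202] long ax deg 7.7 sizes [0.0543 0.088 ]
T board far rect [0.5715 0.3315] [0.0537 0.0893] 38.6 | mean [0.5722 0.331 ] long ax deg 126.1 sizes [0.0522 0.0877]
S plate rect [ 0.4839 -0.0273] [0.0869 0.05  ] 5.7 | mean [ 0.4834 -0.0273] long ax deg 5.9 sizes [0.0489 0.0866]
S bed rect [ 0.4835 -0.0285] [0.1161 0.1297] 5.0 | mean [ 0.483  -0.0316] long ax deg 95.3 sizes [0.1155 0.1278]
S cork rect [ 0.4873 -0.0195] [0.0887 0.0553] 5.4 | mean [ 0.4866 -0.0202] long ax deg 7.7 sizes [0.0543 0.088 ]
S board far rect [0.5715 0.3315] [0.0537 0.0893] 38.6 | mean [0.5722 0.331 ] long ax deg 126.1 sizes [0.0522 0.0877]
[0.44621787 0.18463946 0.22168797] [1.79993298e+02 3.89698191e-03 1.35774962e+02] 0.07618872694420681
```

View pics/sc9.png

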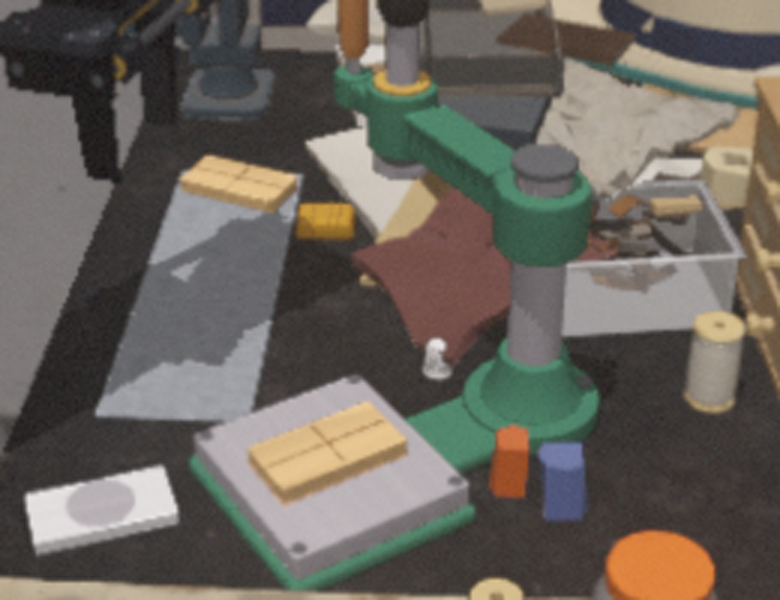

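View pics/tc9.png

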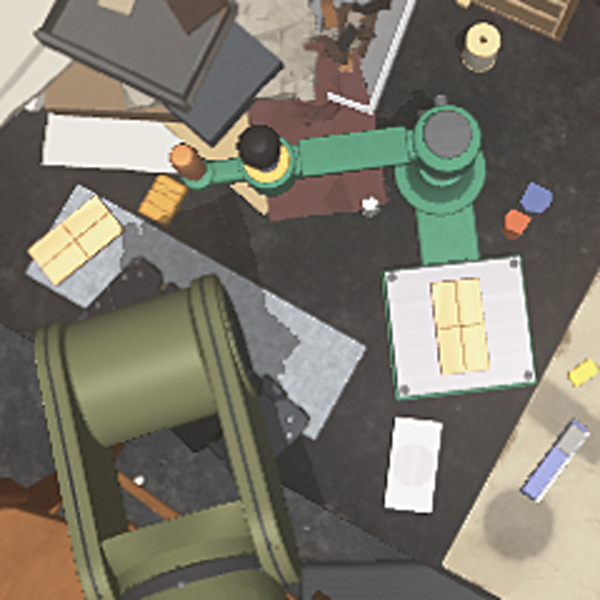

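```bash
python3 -m pendant '[{"fingers":80,"linear":[30,40,0],"yaw":-3},{"fingers":80,"linear":[60,75,0],"yaw":-5},{"fingers":80,"linear":[95,110,0],"yaw":-7.5},{"fingers":80,"linear":[129,150,-10],"yaw":-7.5},{"fingers":80,"linear":[129,150,-20],"yaw":-7.5}]';python3 - <<'E'
from m import *
c=load("top9.npz");P=cloud(load("top0.npz")).reshape(-1,3)
d=P[:,:2]-[.575,.3347]; a=np.radians(38.3); u=d@[np.cos(a),np.sin(a)]; v=d@[-np.sin(a),np.cos(a)]
m=(abs(u)<.105)&(abs(v)<.05); q=P[m]; print(q[:,2].max(), q[q[:,2]>.03][:8].round(3))
c=shot("top","top10");s=shot("side","side10");crop(s,(180,120,440,320),3,"sc10")
P=cloud(c);x,y,z=P[...,0],P[...,1],P[...,2]
o=manip.observe();print(o["ee_pos"],np.degrees(o["eef_rot"]),o["finger_gap"])
E
```

```text
clock: 14.75
ee_pos: [0.5768, 0.3359, 0.2003]
eef_rot: [-3.141, -0.0, 2.242]
force: [0.6, 0.1, -0.7]
finger_gap: 0.0759
0.11889993893360828 [[0.687 0.361 0.108]
 [0.684 0.366 0.113]
 [0.685 0.364 0.111]
 [0.685 0.363 0.107]
 [0.687 0.363 0.102]
 [0.681 0.369 0.118]
 [0.681 0.368 0.115]
 [0.684 0.366 0.104]]
[0.57442808 0.33363027 0.19910804] [-1.79741893e+02 -4.31847300e-02  1.28341063e+02] 0.07623483250583601
```

View pics/sc10.png

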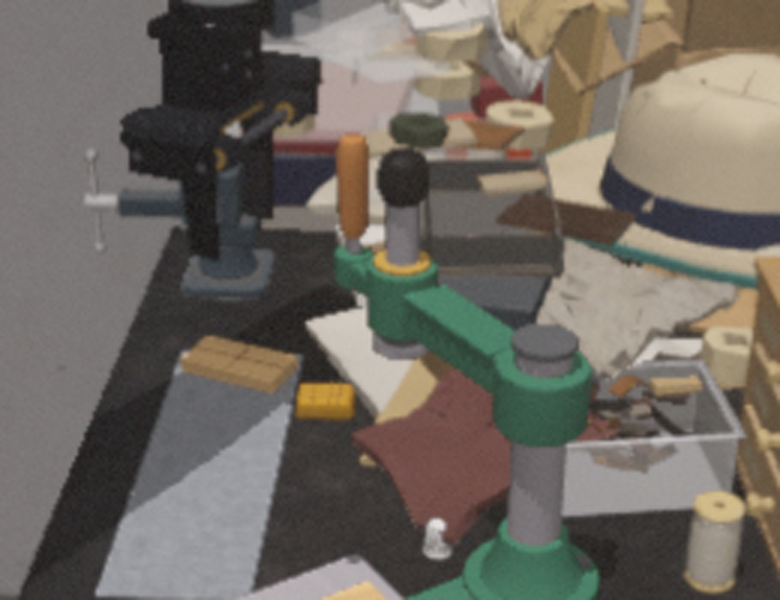

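```bash
python3 -m pendant '[{"fingers":80,"linear":[0,0.5,-40],"yaw":0},{"fingers":80,"linear":[0,0.5,-75],"yaw":0},{"fingers":80,"linear":[0,0.5,-100],"yaw":0},{"fingers":80,"linear":[0,0.5,-116],"yaw":0},{"fingers":80,"linear":[0,0.5,-116],"yaw":0}]' 25;python3 -m pendant '[{"fingers":30,"linear":[0,0,0],"yaw":0},{"fingers":30,"linear":[0,0,0],"yaw":0},{"fingers":30,"linear":[0,0,0],"yaw":0},{"fingers":30,"linear":[0,0,0],"yaw":0},{"fingers":30,"linear":[0,0,10],"yaw":0}]';python3 -c "
from m import *
o=manip.observe();print(o['ee_pos'],np.degrees(o['eef_rot']),o['finger_gap'])"
```

```text
clock: 15.48
ee_pos: [0.5745, 0.3339, 0.085]
eef_rot: [-3.14, -0.0, 2.238]
force: [-0.3, -0.4, -0.7]
finger_gap: 0.0759
clock: 16.1
ee_pos: [0.5747, 0.3345, 0.095]
eef_rot: [-3.14, -0.0, 2.238]
force: [-0.3, 1.2, -0.7]
finger_gap: 0.0434
[0.57467331 0.33452964 0.09496758] [-1.79880193e+02 -2.75044777e-02  1.28221601e+02] 0.04341147559240595
```

```bash
python3 -m pendant '[{"fingers":30,"linear":[0,0,40],"yaw":0},{"fingers":30,"linear":[0,0,90],"yaw":0},{"fingers":30,"linear":[-40,-45,100],"yaw":3},{"fingers":30,"linear":[-85,-85,100],"yaw":6},{"fingers":30,"linear":[-130,-125,100],"yaw":9}]';python3 -m pendant '[{"fingers":30,"linear":[-5,-40,0],"yaw":8},{"fingers":30,"linear":[0,-85,0],"yaw":17},{"fingers":30,"linear":[10,-135,0],"yaw":27},{"fingers":30,"linear":[25,-190,0],"yaw":37},{"fingers":30,"linear":[41,-235,-20],"yaw":47}]';python3 -c "
from m import *
o=manip.observe();print(o['ee_pos'],np.degrees(o['eef_rot']),o['finger_gap'])"
```

```text
clock: 16.73
ee_pos: [0.4442, 0.2088, 0.1965]
eef_rot: [3.141, 0.001, 2.397]
force: [-0.3, -0.7, 0.1]
finger_gap: 0.0439
clock: 17.35
ee_pos: [0.4872, -0.0245, 0.1791]
eef_rot: [-3.14, 0.006, -3.075]
force: [0.3, 0.4, -0.6]
finger_gap: 0.0437
[ 0.48715336 -0.02454321  0.17913705] [-179.93192205    0.32273669 -176.21061402] 0.043660592614749465
```

```bash
python3 -m pendant '[{"fingers":30,"linear":[0,-1,-15],"yaw":1.2},{"fingers":30,"linear":[-0.5,-1,-30],"yaw":1.2},{"fingers":30,"linear":[-0.5,-1,-35],"yaw":1.2},{"fingers":30,"linear":[-0.5,-1,-35],"yaw":1.2}]'; python3 - <<'E'
from m import *
s=shot("side","side11")
crop(s,(180,180,440,380),3,"sc11")
o=manip.observe();print(o["ee_pos"],np.degrees(o["eef_rot"]),o["finger_gap"])
E
```

```text
clock: 17.85
ee_pos: [0.4848, -0.0226, 0.1413]
eef_rot: [3.141, -0.001, -3.059]
force: [-0.8, -0.3, -0.1]
finger_gap: 0.0433
[ 0.4851506  -0.02281255  0.14184776] [ 1.79999001e+02  1.36944548e-02 -1.75260717e+02] 0.04368269277286358
```

View pics/sc11.png

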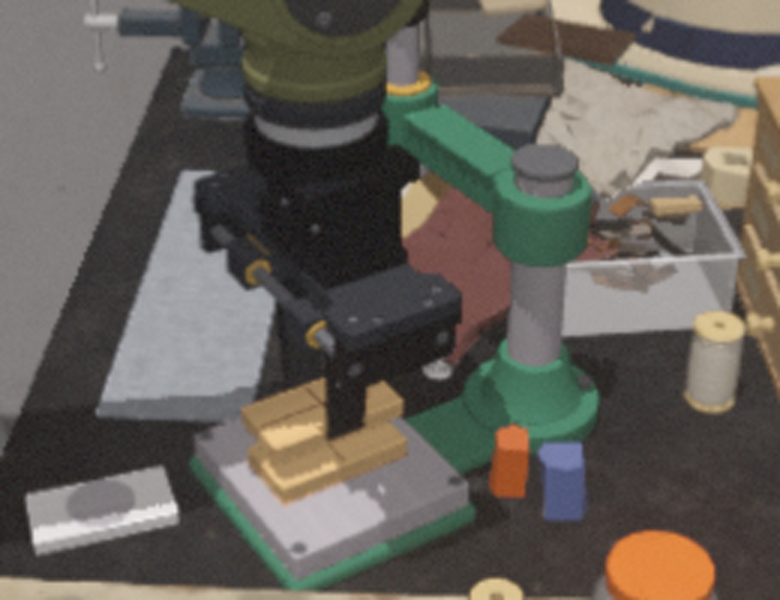

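```bash
python3 -m pendant '[{"fingers":30,"linear":[0.5,-3,-8],"yaw":0},{"fingers":30,"linear":[0.5,-3,-14],"yaw":0},{"fingers":30,"linear":[0.5,-3,-17],"yaw":0},{"fingers":30,"linear":[0.5,-3,-17],"yaw":0},{"fingers":30,"linear":[0.5,-3,-17],"yaw":0}]';python3 -c "
from m import *
o=manip.observe();print(o['ee_pos'],np.degrees(o['eef_rot']),o['force'])"
```

```text
clock: 18.52
ee_pos: [0.4858, -0.0267, 0.126]
eef_rot: [3.142, -0.001, -3.06]
force: [-4.8, -0.4, 9.8]
finger_gap: 0.0436
[ 0.48584706 -0.02671666  0.12603176] [ 1.79998311e+02 -4.42956288e-02 -1.75332477e+02] [-4.78026023 -0.42852709  9.76807927]
```

```bash
python3 -m pendant '[{"fingers":80,"linear":[0,0,0.5],"yaw":0},{"fingers":80,"linear":[0,0,0.5],"yaw":0},{"fingers":80,"linear":[0,0,30],"yaw":0},{"fingers":80,"linear":[0,0,80],"yaw":0},{"fingers":80,"linear":[-20,50,100],"yaw":-8}]'; python3 -m pendant '[{"fingers":80,"linear":[-10,60,0],"yaw":0},{"fingers":80,"linear":[-20,120,0],"yaw":0},{"fingers":80,"linear":[-20,160,0],"yaw":0},{"fingers":80,"linear":[-20,160,0],"yaw":0}]'; python3 - <<'E'
from m import *
c=shot("top","top12");s=shot("side","side12")
crop(c,(160,160,400,400),2.5,"tc12");crop(s,(180,180,440,380),3,"sc12")
for n,c in(("T ",c),("S ",s)):
    P=cloud(c);x,y,z=P[...,0],P[...,1],P[...,2]
    box=(x>.42)&(x<.56)&(y>-.1)&(y<.05)
    edges(c,box&(z>.0375)&(z<.07),.054,n+"pile all")
    edges(c,box&(z>.051)&(z<.07),.054,n+"pile top")
    box=(x>.29)&(x<.41)&(y>-.03)&(y<.08)
    edges(c,box&(z>.006)&(z<.02),.010,n+"plate")
o=manip.observe();print(o["ee_pos"],np.degrees(o["eef_rot"]),o["finger_gap"])
E
```

```text
clock: 19.15
ee_pos: [0.4676, 0.0221, 0.2281]
eef_rot: [-3.141, 0.006, 3.075]
force: [0.8, 0.9, 0.2]
finger_gap: 0.0756
clock: 19.65
ee_pos: [0.4451, 0.1853, 0.2244]
eef_rot: [3.142, -0.0, 3.088]
force: [-0.1, -1.3, -0.3]
finger_gap: 0.0762
T pile all rect [ 0.485  -0.0256] [0.0841 0.0457] 4.7 | mean [ 0.485  -0.0258] long ax deg 4.5 sizes [0.0453 0.084 ]
T pile top rect [ 0.4852 -0.0266] [0.0839 0.0438] 4.4 | mean [ 0.4795 -0.0293] long ax deg 170.0 sizes [0.0382 0.0743]
T plate rect [0.3594 0.0195] [0.0441 0.0814] 83.6 | mean [0.3595 0.0205] long ax deg 168.9 sizes [0.041  0.0763]
S pile all rect [ 0.4805 -0.0355] [0.0913 0.0598] 4.9 | mean [ 0.4797 -0.0357] long ax deg 9.5 sizes [0.0576 0.0899]
S pile top rect [ 0.4828 -0.0288] [0.0856 0.0469] 5.0 | mean [ 0.4825 -0.029 ] long ax deg 5.9 sizes [0.0461 0.0852]
S plate rect [0.3576 0.0171] [0.0491 0.0844] 82.5 | mean [0.3574 0.0174] long ax deg 173.6 sizes [0.047  0.0842]
[0.44543807 0.18328496 0.22420369] [-1.79958698e+02 -4.00003521e-02  1.76719374e+02] 0.0757521546327367
```

View pics/sc12.png

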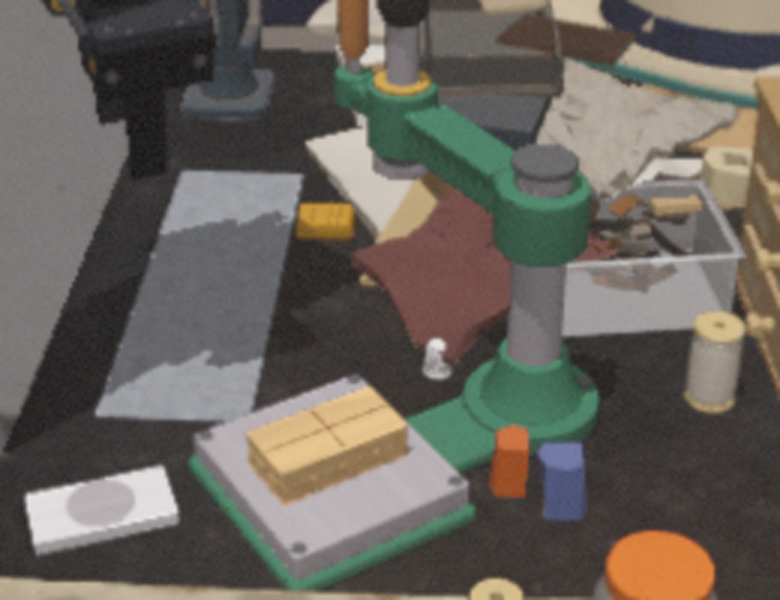

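View pics/tc12.png

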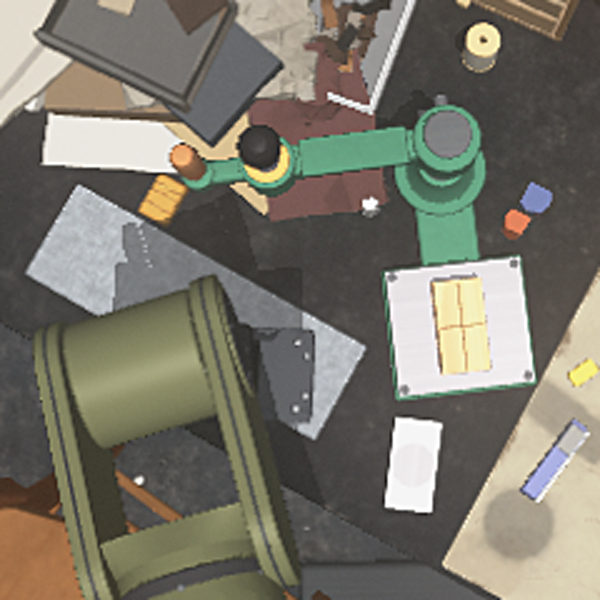

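```bash
python3 -m pendant '[{"fingers":80,"linear":[-25,-50,0],"yaw":-5},{"fingers":80,"linear":[-55,-105,0],"yaw":-5},{"fingers":80,"linear":[-88,-150,-20],"yaw":-5},{"fingers":80,"linear":[-88,-164,-60],"yaw":-5},{"fingers":80,"linear":[-88,-164,-90],"yaw":-5}]';python3 -c "
from m import *
o=manip.observe();print(o['ee_pos'],np.degrees(o['eef_rot']),o['force'])"
```

```text
clock: 20.38
ee_pos: [0.3568, 0.0172, 0.1335]
eef_rot: [-3.141, 0.001, 2.991]
force: [-0.1, 0.4, 0.3]
finger_gap: 0.0763
[0.35681819 0.01718437 0.13351262] [-1.79980812e+02  6.13933759e-02  1.71370751e+02] [-0.10794398  0.38280296  0.26108234]
```

```bash
python3 -m pendant '[{"fingers":80,"linear":[1,2.5,-25],"yaw":0},{"fingers":80,"linear":[1,2.5,-45],"yaw":0},{"fingers":80,"linear":[1,2.5,-51],"yaw":0},{"fingers":80,"linear":[1,2.5,-51],"yaw":0},{"fingers":30,"linear":[1,2.5,-51],"yaw":0}]' 25;python3 -m pendant '[{"fingers":30,"linear":[0,0,0],"yaw":0},{"fingers":30,"linear":[0,0,0],"yaw":0},{"fingers":30,"linear":[0,0,0],"yaw":0},{"fingers":30,"linear":[0,0,5],"yaw":0},{"fingers":30,"linear":[0,0,50],"yaw":0}]';python3 -c "
from m import *
o=manip.observe();print(o['ee_pos'],np.degrees(o['eef_rot']),o['force'])"
```

```text
clock: 21.0
ee_pos: [0.3593, 0.0215, 0.0846]
eef_rot: [3.142, 0.002, 2.996]
force: [-0.6, 0.1, -0.7]
finger_gap: 0.0707
clock: 21.62
ee_pos: [0.3559, 0.0222, 0.1311]
eef_rot: [-3.141, -0.009, 2.996]
force: [1.3, -0.9, -0.3]
finger_gap: 0.0436
[0.35587266 0.02215146 0.13107258] [-179.98197999   -0.50514237  171.66457971] [ 1.25200197 -0.90028886 -0.33977276]
```

```bash
python3 -m pendant '[{"fingers":30,"linear":[0,0,40],"yaw":0},{"fingers":30,"linear":[20,-8,70],"yaw":4},{"fingers":30,"linear":[65,-23,70],"yaw":8},{"fingers":30,"linear":[105,-38,60],"yaw":13.5},{"fingers":30,"linear":[128,-47,40],"yaw":13.5}]'; python3 -m pendant '[{"fingers":30,"linear":[0,0,-10],"yaw":0},{"fingers":30,"linear":[0,0,-15],"yaw":0},{"fingers":30,"linear":[0,0,-15],"yaw":0}]';python3 - <<'E'
from m import *
s=shot("side","side13")
crop(s,(180,180,440,380),3,"sc13")
o=manip.observe();print(o["ee_pos"],np.degrees(o["eef_rot"]),o["finger_gap"])
E
```

```text
clock: 22.25
ee_pos: [0.489, -0.0259, 0.1745]
eef_rot: [-3.141, 0.003, -3.051]
force: [-0.4, 0.0, -1.4]
finger_gap: 0.0438
clock: 22.62
ee_pos: [0.4857, -0.0248, 0.1584]
eef_rot: [3.141, -0.001, -3.051]
force: [-1.2, 0.2, -1.1]
finger_gap: 0.0435
[ 0.48608637 -0.02482356  0.15898533] [-1.79997081e+02  2.03529223e-02 -1.74814418e+02] 0.04318839577422092
```

View pics/sc13.png

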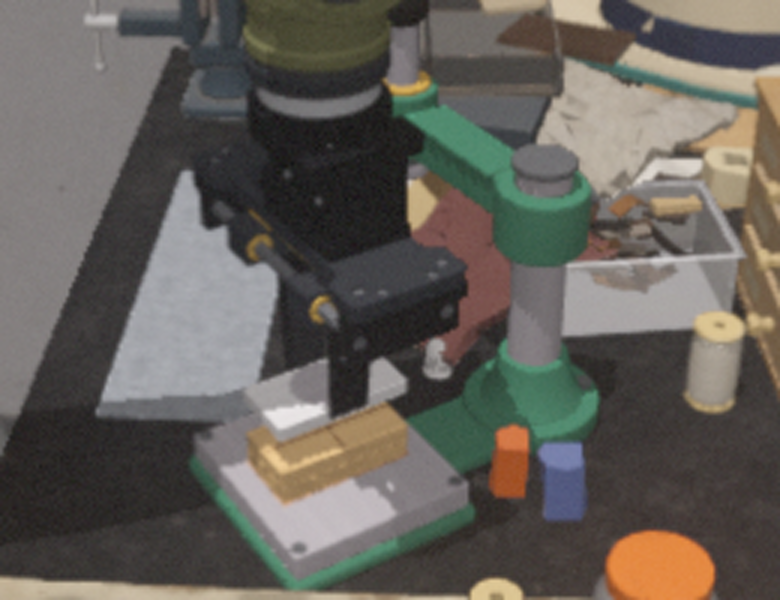

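Lower to about z = 0.137 (22 mm) and check the force.

```bash
python3 -m pendant '[{"fingers":30,"linear":[0,-1,-10],"yaw":0},{"fingers":30,"linear":[0,-1,-18],"yaw":0},{"fingers":30,"linear":[0,-1,-21],"yaw":0},{"fingers":30,"linear":[0,-1,-22],"yaw":0},{"fingers":30,"linear":[0,-1,-22],"yaw":0}]';python3 -c "
from m import *
o=manip.observe();print(o['ee_pos'],np.degrees(o['eef_rot']),o['force'])"
```

```text
clock: 23.3
ee_pos: [0.4864, -0.0261, 0.1379]
eef_rot: [3.141, -0.002, -3.051]
force: [-6.6, 0.3, 9.0]
finger_gap: 0.0436
[ 0.48644371 -0.02609987  0.13794263] [ 1.79977737e+02 -1.18654220e-01 -1.74825715e+02] [-6.57160752  0.3434431   8.95576974]
```

Contact, so I release, retreat and look.

```bash
python3 -m pendant '[{"fingers":80,"linear":[0,0,1],"yaw":0},{"fingers":80,"linear":[0,0,1],"yaw":0},{"fingers":80,"linear":[0,0,30],"yaw":0},{"fingers":80,"linear":[0,0,80],"yaw":0},{"fingers":70,"linear":[-20,50,100],"yaw":-8}]'; python3 -m pendant '[{"fingers":60,"linear":[-10,60,30],"yaw":-10},{"fingers":50,"linear":[-20,120,60],"yaw":-20},{"fingers":50,"linear":[-20,160,100],"yaw":-30},{"fingers":50,"linear":[-20,160,120],"yaw":-40},{"fingers":50,"linear":[-20,160,120],"yaw":-50}]'; python3 - <<'E'
from m import *
c=shot("top","top14");s=shot("side","side14")
crop(c,(160,160,400,400),2.5,"tc14");crop(s,(180,180,440,380),3,"sc14")
for n,c in(("T ",c),("S ",s)):
    P=cloud(c);x,y,z=P[...,0],P[...,1],P[...,2]
    box=(x>.42)&(x<.56)&(y>-.1)&(y<.05)
    edges(c,box&(z>.059)&(z<.08),.064,n+"plate top")
    print(np.median(z[box&(z>.059)&(z<.08)]))
    H,S,V=cv2.split(cv2.cvtColor(c["image"],cv2.COLOR_RGB2HSV))
    b=(x>.56)&(x<.68)&(y>.1)&(y<.26)&(z>.2)&(z<.25)&(H<15)&(S>100); print("handle",P[b].mean(0),b.sum())
o=manip.observe();print(o["ee_pos"],np.degrees(o["eef_rot"]),o["finger_gap"])
E
```

```text
clock: 23.92
ee_pos: [0.4687, 0.0226, 0.2403]
eef_rot: [-3.141, 0.006, 3.084]
force: [0.9, 0.4, 0.1]
finger_gap: 0.0703
clock: 24.55
ee_pos: [0.4474, 0.1854, 0.3601]
eef_rot: [3.136, 0.002, 2.216]
force: [-0.9, 0.3, -1.0]
finger_gap: 0.0473
T plate top rect [ 0.4863 -0.0258] [0.0841 0.0439] 4.9 | mean [ 0.4863 -0.0258] long ax deg 4.7 sizes [0.0436 0.0836]
0.0638486122580112
handle [0.60917695 0.19337129 0.2332119 ] 106
S plate top rect [ 0.4836 -0.0292] [0.0864 0.0491] 5.6 | mean [ 0.483  -0.0295] long ax deg 6.5 sizes [0.0483 0.0862]
0.06390339395567535
handle [0.60703646 0.18961837 0.22425506] 210
[0.44675131 0.18428696 0.35708863] [1.79943150e+02 2.50789826e-02 1.27233865e+02] 0.047775087888695486
```

View pics/sc14.png

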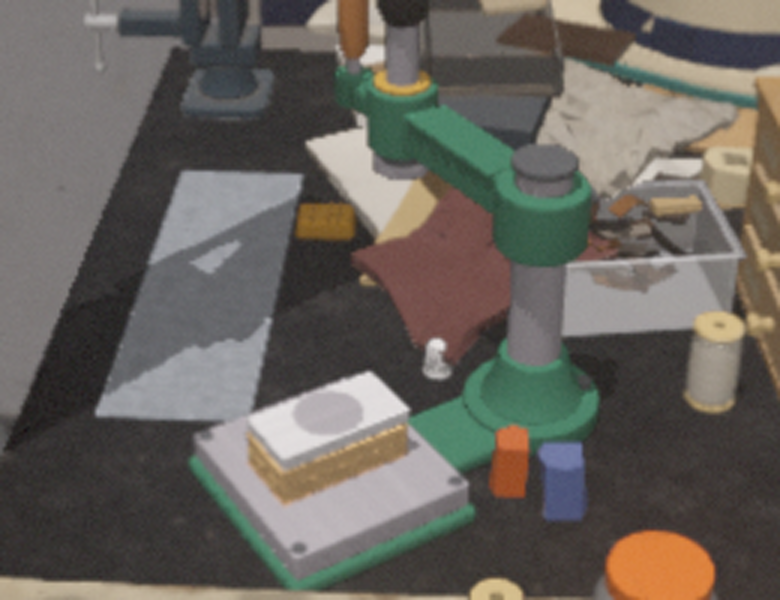

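View pics/tc14.png

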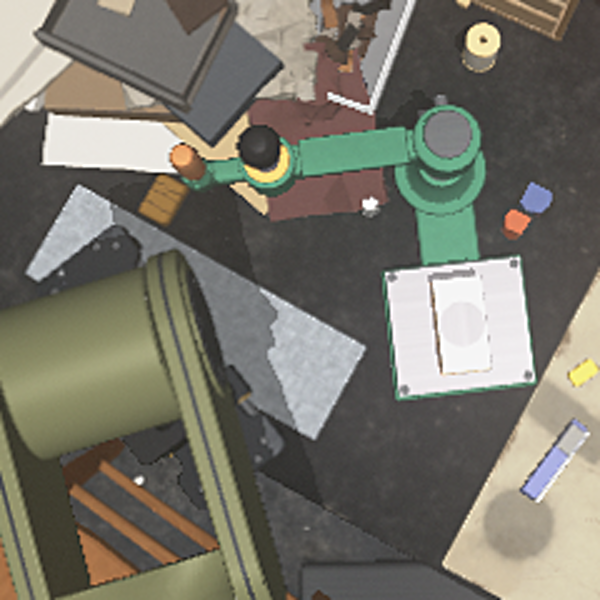

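```bash
python3 -m pendant '[{"fingers":50,"linear":[45,3,0],"yaw":-10},{"fingers":50,"linear":[95,5,0],"yaw":-20},{"fingers":50,"linear":[140,7,0],"yaw":-30},{"fingers":50,"linear":[161,8,0],"yaw":-30},{"fingers":50,"linear":[161,8,0],"yaw":-30}]'; python3 - <<'E'
from m import *
s=shot("side","side15")
crop(s,(180,80,440,280),3,"sc15")
o=manip.observe();print(o["ee_pos"],np.degrees(o["eef_rot"]),o["finger_gap"])
E
```

```text
clock: 25.28
ee_pos: [0.6084, 0.1912, 0.3547]
eef_rot: [-3.139, 0.0, 1.697]
force: [-1.0, -0.4, -0.6]
finger_gap: 0.0474
[0.60758396 0.19139621 0.35516948] [-1.79848274e+02  1.01202681e-02  9.72403511e+01] 0.04755399868590878
```

View pics/sc15.png

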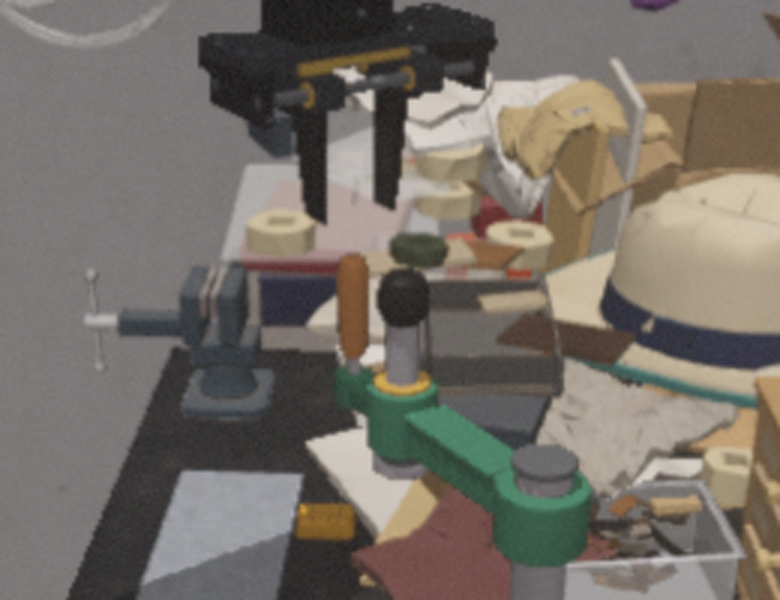

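```bash
python3 -m pendant '[{"fingers":50,"linear":[0,0,-30],"yaw":0},{"fingers":50,"linear":[0,0,-55],"yaw":0},{"fingers":50,"linear":[0,0,-74],"yaw":0},{"fingers":50,"linear":[0,0,-74],"yaw":0}]'; python3 -m pendant '[{"fingers":50,"linear":[-28,-2,0],"yaw":7.5},{"fingers":50,"linear":[-54,-10,0],"yaw":15},{"fingers":50,"linear":[-79,-22,0],"yaw":22.5},{"fingers":50,"linear":[-101,-37,0],"yaw":30},{"fingers":50,"linear":[-122,-55,0],"yaw":37.5}]'; python3 -m pendant '[{"fingers":50,"linear":[-18,-20,0],"yaw":7.5},{"fingers":50,"linear":[-33,-43,0],"yaw":15},{"fingers":50,"linear":[-46,-67,0],"yaw":22.5},{"fingers":50,"linear":[-55,-93,0],"yaw":30},{"fingers":50,"linear":[-60,-120,0],"yaw":37}]';  python3 - <<'E'
from m import *
s=shot("side","side16")
crop(s,(180,100,440,380),2,"sc16")
o=manip.observe();print(o["ee_pos"],np.degrees(o["eef_rot"]),o["force"])
E
```

```text
clock: 25.82
ee_pos: [0.6063, 0.1917, 0.2806]
eef_rot: [-3.138, 0.0, 1.697]
force: [-0.4, -0.3, -0.3]
finger_gap: 0.0477
clock: 26.45
ee_pos: [0.4855, 0.1369, 0.2845]
eef_rot: [3.138, 0.002, 2.356]
force: [2.0, 1.0, 0.4]
finger_gap: 0.0476
clock: 27.08
ee_pos: [0.4255, 0.0167, 0.2845]
eef_rot: [3.14, 0.003, 3.001]
force: [2.4, 1.8, 0.6]
finger_gap: 0.0473
[0.42531469 0.01438817 0.28447261] [-179.91675456    0.18973788  172.00154053] [ 1.26868432 -0.13327487 -0.49966615]
```

View pics/sc16.png

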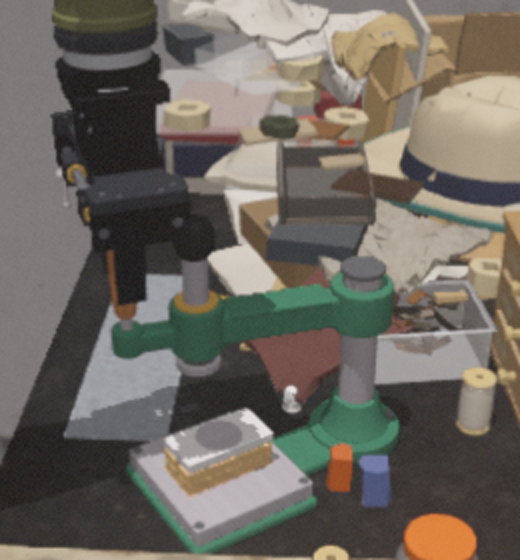

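```bash
python3 -m pendant '[{"fingers":50,"linear":[-1,-15,0],"yaw":4},{"fingers":50,"linear":[-1,-30,0],"yaw":8},{"fingers":50,"linear":[-1,-43,0],"yaw":12},{"fingers":50,"linear":[-1,-47,0],"yaw":13},{"fingers":50,"linear":[-1,-51,0],"yaw":13}]'; python3 -m pendant '[{"fingers":50,"linear":[0,-2,0],"yaw":1},{"fingers":50,"linear":[0.5,-5,0],"yaw":1},{"fingers":50,"linear":[0.5,-5,0],"yaw":1}]';  python3 - <<'E'
from m import *
s=shot("side","side17");c=shot("top","top17")
crop(s,(180,100,440,380),2,"sc17")
o=manip.observe();print(o["ee_pos"],np.degrees(o["eef_rot"]),o["force"])
E
```

```text
clock: 27.75
ee_pos: [0.4249, -0.0339, 0.2836]
eef_rot: [3.141, 0.002, -3.061]
force: [0.4, 0.9, 0.8]
finger_gap: 0.0475
clock: 28.12
ee_pos: [0.4251, -0.0393, 0.2825]
eef_rot: [-3.141, -0.0, -3.043]
force: [-0.1, 1.1, 0.1]
finger_gap: 0.0477
[ 0.42505817 -0.03925917  0.2824039 ] [-1.79978067e+02 -2.83015111e-02 -1.74338438e+02] [ 0.13726952 -0.27481367 -0.36168114]
```

View pics/sc17.png

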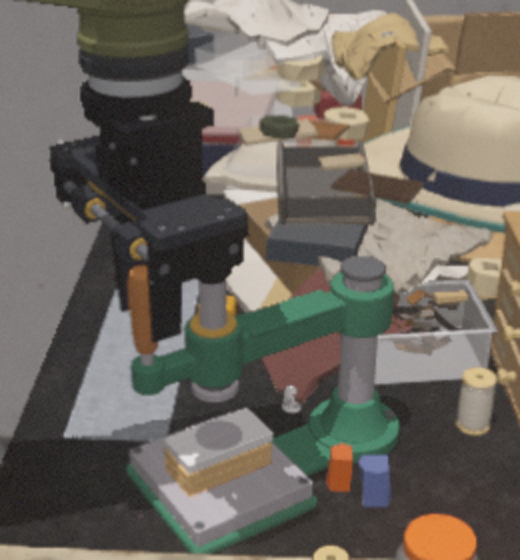

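```bash
python3 - <<'E'
from m import *
for n in("top17","side17","side16"):
    c=load(n+".npz");P=cloud(c);x,y,z=P[...,0],P[...,1],P[...,2]
    H,S,V=cv2.split(cv2.cvtColor(c["image"],cv2.COLOR_RGB2HSV))
    b=(x>.37)&(x<.47)&(y>-.1)&(y<.06)&(z>.17)&(z<.25)&(H<15)&(S>100)
    q=P[b]; print(n,b.sum(), q.mean(0) if len(q) else "", np.percentile(q,[2,98],axis=0).round(3) if len(q) else "")
    # finger pts
    f=(x>.37)&(x<.47)&(y>-.12)&(y<.08)&(z>.19)&(z<.24)&(V<60); q=P[f]
    print(" dark",f.sum(), np.percentile(q,[2,50,98],axis=0).round(3) if len(q) else "")
s=load("side17.npz"); crop(s,(210,200,310,310),6,"sc17b")
E
```

```text
top17 0  
 dark 0 
side17 427 [ 0.41958958 -0.03547561  0.21602498] [[ 0.414 -0.067  0.176]
 [ 0.428 -0.022  0.245]]
 dark 336 [[ 0.41  -0.074  0.207]
 [ 0.422 -0.069  0.225]
 [ 0.437 -0.012  0.239]]
side16 154 [0.41997463 0.01792264 0.20356834] [[ 0.409 -0.012  0.176]
 [ 0.433  0.03   0.244]]
 dark 257 [[ 0.41  -0.017  0.208]
 [ 0.42  -0.013  0.224]
 [ 0.432  0.045  0.239]]
```

View pics/sc17b.png

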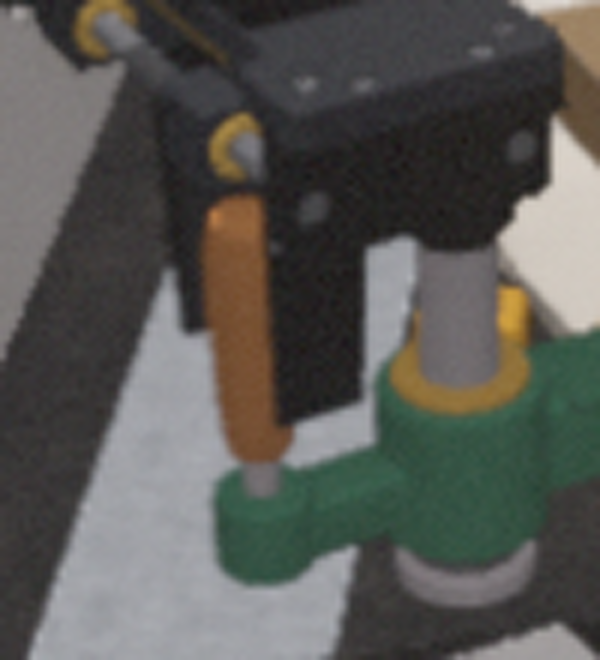

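```bash
python3 -m pendant '[{"fingers":50,"linear":[0,-2,0],"yaw":0},{"fingers":50,"linear":[0,-4,0],"yaw":0},{"fingers":50,"linear":[0,-4,0],"yaw":0}]'; python3 -m pendant '[{"fingers":50,"linear":[0,-2,0],"yaw":0},{"fingers":50,"linear":[0,-3,0],"yaw":0},{"fingers":50,"linear":[0,-3,0],"yaw":0}]'
```

```text
clock: 28.6
ee_pos: [0.4251, -0.0433, 0.2825]
eef_rot: [-3.141, -0.0, -3.043]
force: [0.9, 0.3, -0.4]
finger_gap: 0.0478
clock: 28.98
ee_pos: [0.4251, -0.0444, 0.2824]
eef_rot: [3.136, 0.0, -3.043]
force: [0.2, 8.7, 0.2]
finger_gap: 0.0477
```

```bash
python3 -m pendant '[{"fingers":50,"linear":[0,5,0],"yaw":0},{"fingers":50,"linear":[0,5,30],"yaw":0},{"fingers":50,"linear":[0,5,75],"yaw":0},{"fingers":10,"linear":[0,50,95],"yaw":0},{"fingers":0,"linear":[0,110,95],"yaw":0}]';python3 -m pendant '[{"fingers":0,"linear":[0,60,0],"yaw":0},{"fingers":0,"linear":[0,60,0],"yaw":0}]'; python3 - <<'E'
from m import *
c=shot("top","top18");s=shot("side","side18")
crop(c,(260,180,400,340),3.5,"tc18");crop(s,(180,150,440,380),3,"sc18")
for n,c in(("T ",c),("S ",s)):
    P=cloud(c);x,y,z=P[...,0],P[...,1],P[...,2]
    H,S,V=cv2.split(cv2.cvtColor(c["image"],cv2.COLOR_RGB2HSV))
    b=(x>.37)&(x<.46)&(y>-.1)&(y<.06)&(z>.18)&(z<.25)&(H<15)&(S>100);q=P[b];print(n,"handle",np.median(q,0),b.sum(),q[:,2].max())
    b=(x>.44)&(x<.54)&(y>-.1)&(y<.06)&(z>.225)&(z<.27)&(V<80);q=P[b];print(n,"knob",np.median(q,0),b.sum(),q[:,2].max())
    if n=="T ": edges(c,b,.245,"knob mask")
o=manip.observe();print(o["ee_pos"],np.degrees(o["eef_rot"]),o["finger_gap"])
E
```

```text
clock: 29.6
ee_pos: [0.426, 0.064, 0.3807]
eef_rot: [-3.14, 0.006, -3.046]
force: [0.7, 0.4, 0.2]
finger_gap: 0.0329
clock: 29.85
ee_pos: [0.4247, 0.1268, 0.3778]
eef_rot: [-3.141, 0.0, -3.036]
force: [0.5, -0.5, 1.0]
finger_gap: 0.0127
T  handle [ 0.42759205 -0.0295743   0.24243334] 59 0.24832795183430323
T  knob [ 0.48699828 -0.02473762  0.25023831] 201 0.2572025523635838
knob mask rect [ 0.4867 -0.0261] [0.0321 0.0283] 88.7 | mean [ 0.4863 -0.026 ] long ax deg 82.9 sizes [0.0273 0.0291]
S  handle [ 0.42239508 -0.03997461  0.21668   ] 481 0.24545392646599562
S  knob [ 0.47969177 -0.03684276  0.24423248] 421 0.2562377541698869
[0.42505495 0.12401998 0.37765634] [-1.79928316e+02 -1.63887018e-03 -1.74236285e+02] 0.005115472588985276
```

View pics/tc18.png

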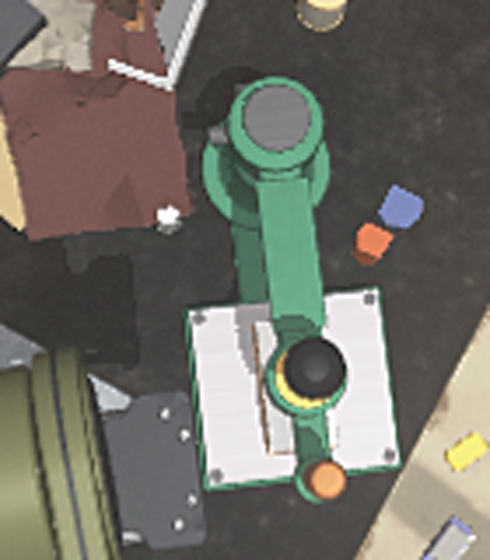

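View pics/sc18.png

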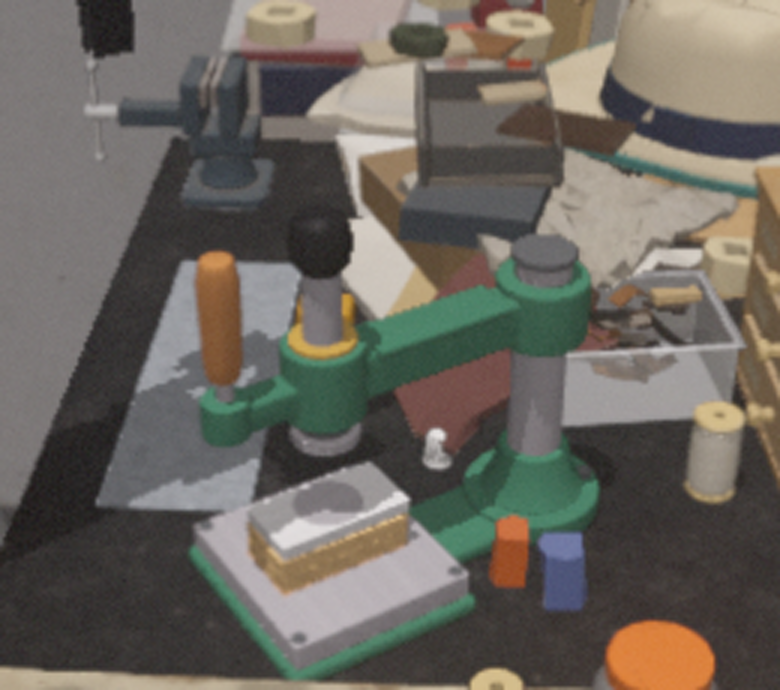

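```bash
python3 -m pendant '[{"fingers":0,"linear":[20,-50,0],"yaw":0},{"fingers":0,"linear":[42,-100,0],"yaw":0},{"fingers":0,"linear":[61,-150,0],"yaw":0},{"fingers":0,"linear":[61,-150,0],"yaw":0},{"fingers":0,"linear":[61,-150,0],"yaw":0}]' 30;python3 -c "
from m import *
o=manip.observe();print(o['ee_pos'],np.degrees(o['eef_rot']),o['force'])
s=shot('side','side19');crop(s,(180,100,440,330),3,'sc19')"
```

```text
clock: 30.58
ee_pos: [0.4858, -0.0273, 0.3775]
eef_rot: [3.141, -0.0, -3.046]
force: [-1.2, 0.4, -0.0]
finger_gap: 0.0003
[ 0.48580447 -0.02733556  0.37754002] [ 1.79993467e+02 -2.49727490e-02 -1.74495079e+02] [-1.24723853  0.40115785 -0.02114952]
```

View pics/sc19.png

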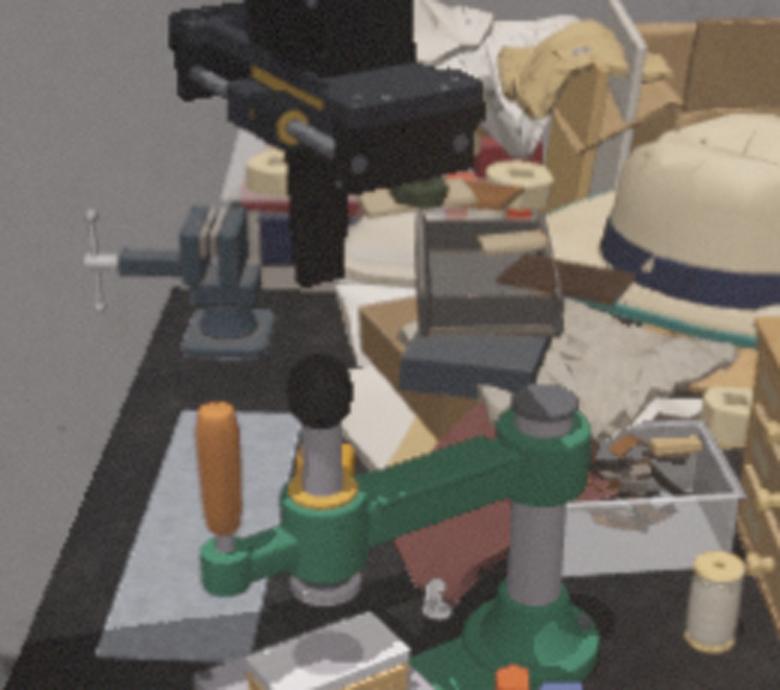

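Aligned over the knob; pushing down slowly.

```bash
python3 -m pendant '[{"fingers":0,"linear":[0.5,1.5,-20],"yaw":0},{"fingers":0,"linear":[0.5,1.5,-32],"yaw":0},{"fingers":0,"linear":[0.5,1.5,-42],"yaw":0},{"fingers":0,"linear":[0.5,1.5,-50],"yaw":0},{"fingers":0,"linear":[0.5,1.5,-55],"yaw":0}]';python3 -m pendant '[{"fingers":0,"linear":[0,0,-7],"yaw":0},{"fingers":0,"linear":[0,0,-14],"yaw":0},{"fingers":0,"linear":[0,0,-21],"yaw":0},{"fingers":0,"linear":[0,0,-27],"yaw":0},{"fingers":0,"linear":[0,0,-27],"yaw":0}]'
```

```text
clock: 31.25
ee_pos: [0.4865, -0.0243, 0.3229]
eef_rot: [3.141, -0.0, -3.042]
force: [-3.4, 0.9, 4.9]
finger_gap: 0.0004
clock: 31.88
ee_pos: [0.4867, -0.0249, 0.2947]
eef_rot: [-3.141, -0.0, -3.043]
force: [-0.5, 0.5, 0.1]
finger_gap: 0.0001
```

```bash
python3 -m pendant '[{"fingers":0,"linear":[0,0,-3],"yaw":0},{"fingers":0,"linear":[0,0,-6],"yaw":0},{"fingers":0,"linear":[0,0,-6],"yaw":0}]';python3 -m pendant '[{"fingers":0,"linear":[0,0,-1.5],"yaw":0},{"fingers":0,"linear":[0,0,-1.5],"yaw":0}]'
```

```text
clock: 32.25
ee_pos: [0.4867, -0.0249, 0.2895]
eef_rot: [-3.141, 0.0, -3.043]
force: [0.4, 0.1, 2.1]
finger_gap: 0.0005
clock: 32.5
ee_pos: [0.4867, -0.0249, 0.2882]
eef_rot: [-3.141, 0.0, -3.043]
force: [0.4, -1.1, 3.4]
finger_gap: 0.001
```

```bash
python3 -m pendant '[{"fingers":0,"linear":[0,0,-1],"yaw":0},{"fingers":0,"linear":[0,0,-1],"yaw":0}]'
```

```text
clock: 32.75
ee_pos: [0.4867, -0.0248, 0.2872]
eef_rot: [-3.141, 0.0, -3.043]
force: [-1.0, -2.2, 3.3]
finger_gap: 0.0003
```

```bash
python3 -m pendant '[{"fingers":0,"linear":[0,0,-1],"yaw":0},{"fingers":0,"linear":[0,0,-1],"yaw":0}]'; python3 -m pendant '[{"fingers":0,"linear":[0,0,-1],"yaw":0},{"fingers":0,"linear":[0,0,-1],"yaw":0}]'
```

```text
clock: 33.0
ee_pos: [0.4867, -0.0247, 0.2861]
eef_rot: [-3.141, 0.0, -3.043]
force: [-0.4, -2.5, 3.5]
finger_gap: 0.0005
clock: 33.25
ee_pos: [0.4867, -0.0247, 0.2851]
eef_rot: [-3.142, 0.0, -3.043]
force: [0.5, -1.2, 3.6]
finger_gap: 0.0007
```

```bash
python3 -m pendant '[{"fingers":0,"linear":[0,0,-1],"yaw":0},{"fingers":0,"linear":[0,0,-1],"yaw":0}]'; python3 -m pendant '[{"fingers":0,"linear":[0,0,-1],"yaw":0},{"fingers":0,"linear":[0,0,-1],"yaw":0}]'
```

```text
clock: 33.5
ee_pos: [0.4867, -0.0247, 0.2845]
eef_rot: [-3.141, 0.0, -3.043]
force: [-1.1, -1.5, 5.2]
finger_gap: 0.0005
clock: 33.75
ee_pos: [0.4868, -0.0247, 0.2845]
eef_rot: [-3.141, 0.001, -3.043]
force: [-3.0, -1.0, 9.3]
finger_gap: 0.0006
```

```bash
python3 - <<'E'
from m import *
s=shot('side','side20');crop(s,(180,150,440,380),3,'sc20')
E
```

```text
(no output)
```

View pics/sc20.png

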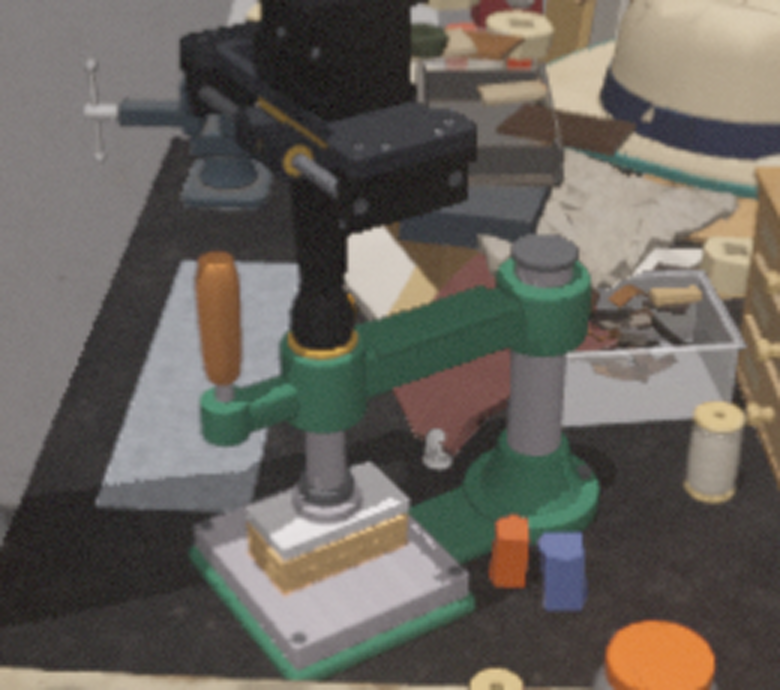

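```bash
python3 -m pendant '[{"fingers":0,"linear":[0,0,-1.5],"yaw":0},{"fingers":0,"linear":[0,0,-1.5],"yaw":0}]'; python3 -m pendant '[{"fingers":0,"linear":[0,0,-1],"yaw":0},{"fingers":0,"linear":[0,0,-1],"yaw":0},{"fingers":0,"linear":[0,0,-1],"yaw":0}]'
```

```text
clock: 34.05
ee_pos: [0.4868, -0.0247, 0.2844]
eef_rot: [-3.141, 0.001, -3.043]
force: [-4.9, -1.9, 14.4]
finger_gap: 0.0004
clock: 34.42
ee_pos: [0.4868, -0.0247, 0.2843]
eef_rot: [-3.141, 0.001, -3.042]
force: [-7.7, -0.2, 18.3]
finger_gap: 0.0005
```

```bash
python3 -m pendant '[{"fingers":0,"linear":[0,0,-1],"yaw":0},{"fingers":0,"linear":[0,0,-1.2],"yaw":0},{"fingers":0,"linear":[0,0,-1.2],"yaw":0},{"fingers":0,"linear":[0,0,-1.2],"yaw":0},{"fingers":0,"linear":[0,0,-1.2],"yaw":0}]'
```

```text
clock: 35.05
ee_pos: [0.4868, -0.0247, 0.2842]
eef_rot: [-3.141, 0.001, -3.042]
force: [-9.9, -0.2, 22.5]
finger_gap: 0.0005
```

```bash
python3 -m pendant '[{"fingers":0,"linear":[0,0,4],"yaw":0},{"fingers":0,"linear":[0,0,15],"yaw":0},{"fingers":0,"linear":[0,0,60],"yaw":0},{"fingers":0,"linear":[0,0,115],"yaw":0},{"fingers":0,"linear":[-10,60,115],"yaw":0}]'; python3 -m pendant '[{"fingers":0,"linear":[-20,60,0],"yaw":-10},{"fingers":0,"linear":[-40,120,0],"yaw":-20},{"fingers":0,"linear":[-40,160,0],"yaw":-30},{"fingers":0,"linear":[-40,160,0],"yaw":-30},{"fingers":0,"linear":[-40,160,0],"yaw":-30}]';python3 - <<'E'
from m import *
c=shot("top","top21");s=shot("side","side21")
crop(c,(260,180,400,340),3.5,"tc21");crop(s,(180,150,440,380),3,"sc21")
for n,c in(("T ",c),("S ",s)):
    P=cloud(c);x,y,z=P[...,0],P[...,1],P[...,2]
    H,S,V=cv2.split(cv2.cvtColor(c["image"],cv2.COLOR_RGB2HSV))
    b=(x>.37)&(x<.46)&(y>-.1)&(y<.06)&(z>.18)&(z<.25)&(H<15)&(S>100);q=P[b];print(n,"handle",np.median(q,0),b.sum())
    b=(x>.44)&(x<.54)&(y>-.1)&(y<.06)&(z>.17)&(z<.23)&(V<80);q=P[b];print(n,"knob",np.median(q,0),b.sum(),q[:,2].max())
    box=(x>.42)&(x<.56)&(y>-.1)&(y<.05); b=box&(z>.059)&(z<.069); edges(c,b,.064,n+"plate")
o=manip.observe();print(o["ee_pos"],o["force"],o["qvel"].round(3))
E
```

```text
clock: 35.67
ee_pos: [0.4783, 0.034, 0.3995]
eef_rot: [-3.141, 0.008, -3.049]
force: [0.6, 0.5, -0.2]
finger_gap: 0.0005
clock: 36.3
ee_pos: [0.4362, 0.1962, 0.3936]
eef_rot: [-3.141, -0.002, 2.719]
force: [0.5, -0.9, 0.5]
finger_gap: 0.0003
T  handle [ 0.42741263 -0.02930397  0.24248889] 58
T  knob [ 0.48670554 -0.023909    0.20342126] 173 0.20900386704159435
T plate rect [ 0.4549 -0.0144] [0.0156 0.02  ] 88.7 | mean [ 0.4551 -0.0141] long ax deg 11.3 sizes [0.015  0.0233]
S  handle [ 0.42254976 -0.03969303  0.21673284] 483
S  knob [ 0.48097153 -0.03635389  0.19740979] 397 0.2087775523732377
S plate rect [ 0.4837 -0.0294] [0.0862 0.0492] 5.6 | mean [ 0.4807 -0.0333] long ax deg 2.6 sizes [0.0479 0.099 ]
[0.43655933 0.195142   0.3939173 ] [ 0.87523062 -0.55375803 -0.00324752] [-0.014 -0.004 -0.001 -0.001  0.     0.003]
```

View pics/tc21.png

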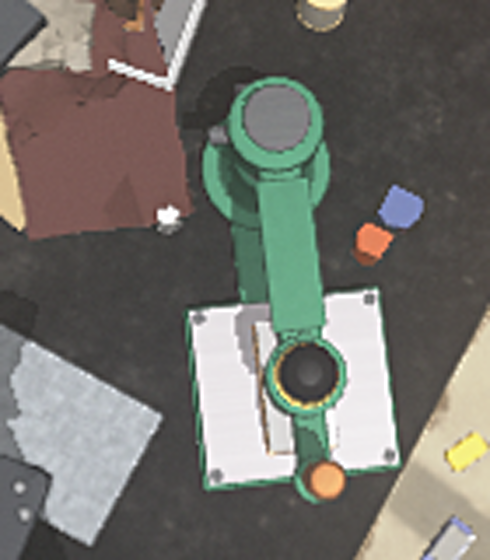

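View pics/sc21.png

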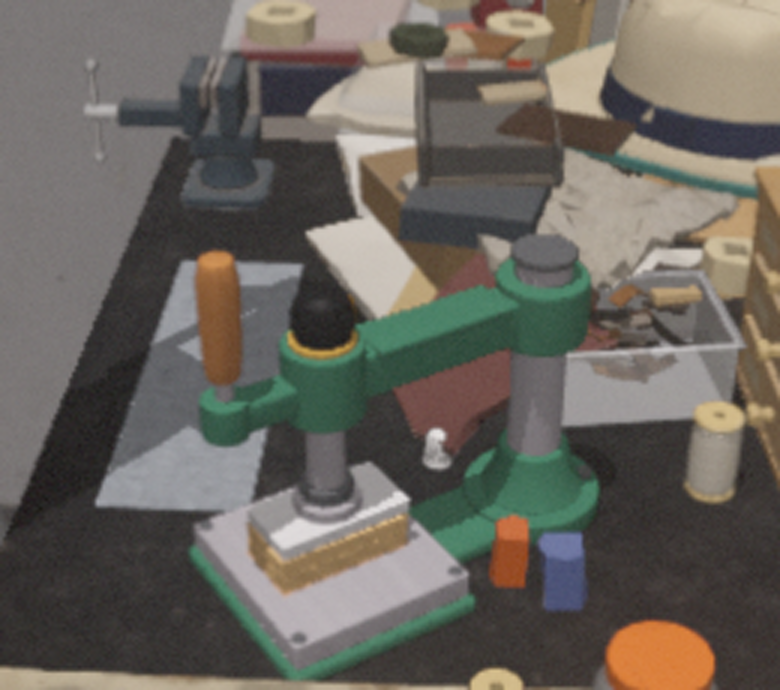

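```bash
python3 -c "
from plant import manip
print(manip.sign_off())"
```

```text
the job is handed in; nothing more can be done
None
```

I clamped both boards that were there on the cork inlay, with the plate on top, the arm back at its stop and the ram pressed down. The job was handed in at about 36 s, with the gripper clear of the press. No verdict is reported.

- **Arm swung clear:** it stood at about 1.5 rad while I worked on the pile. The plate waited on the bare table in front of the bed, because the spot you suggested was too close to the mat and a board.
- **Pile:** before the arm came back, the boards lay within about 1 mm and 1° of the inlay's centre and direction in the top view. The plate was within 1 mm, with its top face at the expected 64 mm.
- **Arm at its stop:** I pushed the handle until it resisted with about 9 N. The camera then put the angle at about 0.01 rad.
- **Ram:** I pressed to about 22 N on the knob. The knob's top then read about 208 mm, so the foot sits on the plate, as the last side picture also shows.
- **Camera disagreement:** the side view put the plate and boards 3–4 mm off from the top view, because its outlines include the side faces. I relied on the top view.
- **After pressing:** the arm and ram hid the plate in the top view, so I could not re-measure it there. The side view read the same before and after.
- **Other things:** the wax, thimble, spool and tub showed no movement in the pictures. I did not measure the bystanders' positions.

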